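Set out the blood smear bench

ROBOT

A 6-joint arm with a two-finger parallel gripper is mounted at the origin on a cart in front of the work surface, level with it; the furniture and walls round the work are solid. World frame = base frame: x ahead of the robot, y to its left, z up, the work surface at z = 0. Lengths are in m, angles in rad, forces in N, time in s.
With the tool pointing down it reaches from about 0.275 to 0.725 m from the base axis. Payload 5.6 kg.
Tool frame: the origin (TCP) lies midway between the tips of the shut fingers; the grasp point (between the pads) lies 19 mm behind it (ctrl.hold_point_z is the distance from the TCP to the grasp point, in m); z points along the fingers, x is the direction in which the jaws open and shut, and the axes are right-handed (so a half turn about z gives the same grasp; the last joint's range is limited). The gripper opens to 85 mm and grips with 20 to 120 N. Pads are 22 mm wide; open, the fingers measure 114 mm over their backs; the gripper's body (76 mm by 85 mm) begins 54 mm behind the grasp point. The pads swing forward as they close: fully open they stand 13 mm farther back than shut.
Start: joints at [-1.047, 0.255, 0.108, 0, -1.424, -0.285], TCP at [0.13, -0.534, 0.211] pointing down, gripper open.
Joint ranges: [-2.95, 2.95], [-1.21, 1.97], [-1.09, 1.5], [-2.87, 1.71], [-2.94, -0.07], [-3.05, 3.05]. Speed limits (rad/s): [2.57, 2.57, 3.14, 3.14, 3.14, 3.14].

INTERFACE

Orientations are given as a 3x3 rotation matrix whose columns are the frame's x, y, z axes.
In Python, from bench import ctrl gives the robot as it stands. The module is installed in compiled form; this text tells all that it offers.
- The arm moves only by the tool jog_arm, never from a script. Its argument "motion" is a list that holds one entry, the list of rows, each a list of 7 numbers: the shift along the tool's x, y, z in mm, then the turn, a rotation vector about the tool's x, y, z in rad, then the finger opening in mm, from 0 to 85.4. In form: [[[tx, ty, tz, ax, ay, az, grip], ...]]. A call has exactly 10 rows; each row shifts and turns the commanded pose from where the row before left it, along the tool's axes as they then stand; what a row does not reach is not made up. A row lasts 1/12 s, in which the tool goes at most 41.7 mm and 7.16 degrees, less where a joint would pass 70% of its speed; a pose out of reach is approached as far as the arm can. A call with a gripper value outside its range is refused whole. The fingers move at their own pace and stop on an object; the grip force is fixed at half the most. Time passes only in rows, so rows that do not move let the fingers close, or fill a call up. It gives the time, the measured TCP pose, the force and the opening at its end, in the units of the state.
- ctrl.state(): the state, without advancing time (a new reading comes with each control period).
- ctrl.capture(name): name is "scene" or "top"; returns a dict with "color" (420x560x3 uint8, red, green, blue), "fx", "fy", "cx", "cy" (pixels), "R" (3x3) and "t" (3): a world point X has camera coordinates R X + t. Camera axes: x right, y down, z forward; pixel columns grow to the right and rows downward; lengths in m; the calibration is good to about 2 mm. A picture is of the moment at which its call begins. There is no depth.
- ctrl.close_job(): hands the job in, once; it reports no verdict.
The state is a dict: "t": time; "joint_positions": joint angles; "joint_vel": joint speeds; "joint_torque": joint torques, N m; "tool_pos": TCP position; "tool_rot": TCP orientation; "wrist_force": force on the tool from outside, world axes, zero at the start; "wrist_torque": the same for the moment, N m; "finger_gap": opening from 0.0 (shut) to 1.0 (fully open).
Only numpy, scipy, OpenCV 4.12 (cv2) and the standard library are available. Lean on these libraries where they do the work, as an engineer would, in place of code of your own. Each camera call takes 0.05 s, during which the arm holds its last target.

TASK

Set out the bench for blood smears: stand each bottle upright in the middle of a coaster, the spray bottle on the coaster next to the cotton jar, the stain bottle on the coaster next to the timer, and the small oil bottle on the coaster between those two. Lay the box of cover glasses flat on the middle of the slide box's lid, its long side along the slide box's long side. Do not knock any bottle over on the way.

Things in the scene. Friction and masses are not known exactly. Their poses are not given: they have to be found in the camera images.
- spray_bottle_center (a point): The spray bottle of lens cleaner: the tallest and widest of the three bottles, round and upright, 138 mm tall; its body is a cylinder 44 mm across from the foot up to 105 mm, above that come a narrower neck and nozzle. About 110 g. The point is the bottle's centre, 69 mm above its foot; z points up the bottle. Grasp round the cylindrical body, high enough that the nozzle clears the palm.
- stain_bottle_center (a point): The stain bottle: the middle-sized dropper bottle, round and upright, 97 mm tall; its body is a cylinder 36 mm across from the foot up to 74 mm, above that come a narrower neck and nozzle. About 60 g. The point is the bottle's centre, 48.5 mm above its foot; z points up the bottle. Grasp round the cylindrical body, high enough that the nozzle clears the palm.
- oil_bottle_center (a point): The oil bottle: the smallest dropper bottle, round and upright, 73 mm tall; its body is a cylinder 26 mm across from the foot up to 55 mm, above that come a narrower neck and nozzle. About 30 g. The point is the bottle's centre, 36.5 mm above its foot; z points up the bottle. Grasp round the cylindrical body, high enough that the nozzle clears the palm.
- cover_box_center (a point): The little cardboard box of cover glasses, closed, 40 mm (x) by 55 mm (y) by 32 mm high, about 50 g. The point is its centre, 16 mm above its underside; x runs along its short side, y along its long side, z up. Best grasped across the 40 mm.
- coaster_left: The left (seen by the robot) of three identical fixed grey coasters, flat discs 72 mm across and 5 mm thick with a dark round inlay, about 100 mm apart in a left-to-right row. Origin at the centre of its underside, on the worktop.
- coaster_middle: The middle (seen by the robot) of three identical fixed grey coasters, flat discs 72 mm across and 5 mm thick with a dark round inlay, about 100 mm apart in a left-to-right row. Origin at the centre of its underside, on the worktop.
- coaster_right: The right (seen by the robot) of three identical fixed grey coasters, flat discs 72 mm across and 5 mm thick with a dark round inlay, about 100 mm apart in a left-to-right row. Origin at the centre of its underside, on the worktop.
- cotton_jar: A glass jar of cotton balls with a steel lid, 64 mm across, 99 mm tall, fixed at one end of the row of coasters, either left or right, about 100 mm from the end coaster. Origin at the centre of its underside.
- timer: A round lab timer with a dial, 64 mm across, 42 mm tall, fixed at the other end of the row of coasters, about 100 mm from the end coaster. Origin at the centre of its underside.
- slide_box: The closed, flat slide box, fixed on the worktop behind the row of loose things on the left: 95 mm (x) by 165 mm (y, its long side), its flat top 41 mm above the worktop. Origin at the centre of its underside.

How it is judged:
By the outcome, as a careful person would: the job done as asked, in the order asked, and still so for the second after the job is handed in, with the robot touching nothing.
It also fails if it takes over 128 s, if anything falls off the work surface, if the arm or the gripper's body presses on something with over 40 N, if the wrist force passes 120 N, or if a joint passes its speed limit or range.

## Working session

There is one attempt and no reset: what is moved stays moved. The work goes in short steps, Python scripts to look and compute and a tool call to move; the robot and the scene stay as the last step left them, time stands still between calls to the robot, and variables do not carry over. Pictures are saved under pics/ and viewed, and the job is handed in when it is done.

Besides the shell and the picture viewer there is one more tool, called after "Request:" as name([rows], argument=value, ...), one row to a line, values as JSON. jog_arm: Moves the arm, as the interface text tells. Its arguments: {"type":"object","properties":{"motion":{"type":"array"}},"required":["motion"]}

```bash
mkdir -p pics
python3 - <<'E'
from bench import ctrl
import cv2,numpy as np
s=ctrl.state();print(s['t'],s['tool_pos'],np.round(s['tool_rot'],3),s['finger_gap'])
for n in("scene","top"):
    c=ctrl.capture(n);cv2.imwrite(f'pics/{n}0.png',c['color'][...,::-1]);print(n,c['fx'],c['fy'],c['cx'],c['cy'],np.round(c['R'],3),c['t'])
    np.savez(f'{n}0.npz',**c)
E
```

```text
0.0 [ 0.13001039 -0.53385212  0.2098711 ] [[-0.236  0.972 -0.001]
 [ 0.972  0.236  0.002]
 [ 0.002 -0.    -1.   ]] 0.9998565866498637
scene 490.1678625424359 490.1678625424359 278.7024638040815 210.06541409352263 [[-0.902 -0.43  -0.026]
 [-0.172  0.415 -0.894]
 [ 0.395 -0.802 -0.448]] [0.51171777 0.16739418 1.17670639]
top 456.2605683371312 456.2605683371312 280.8631220675611 207.51969967346312 [[ 0.005 -1.     0.008]
 [-0.995 -0.005 -0.102]
 [ 0.102 -0.007 -0.995]] [-0.00970362  0.55941899  1.26010866]
```

View pics/scene0.png

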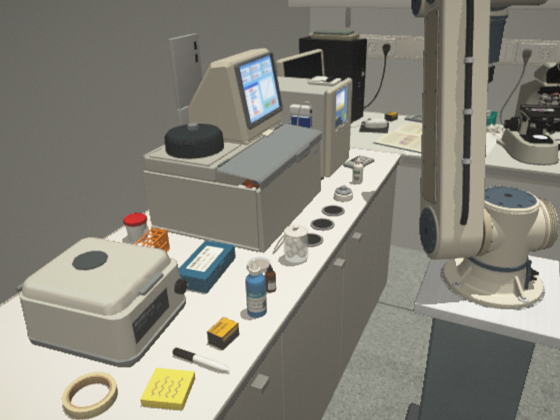

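View pics/top0.png

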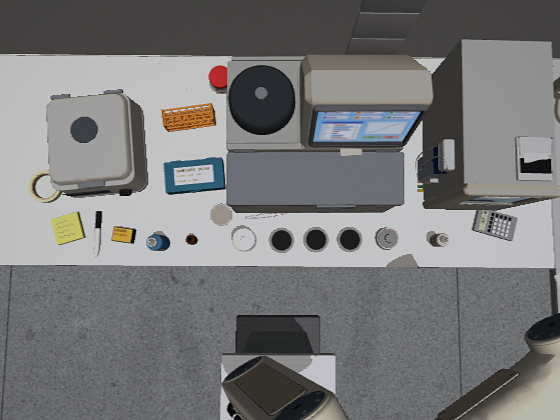

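Run:
```python
import cv2
im=cv2.imread('pics/top0.png');s=im[140:275,90:480]
cv2.imwrite('pics/topz0.png',cv2.resize(s[:, :200],None,fx=4,fy=4,interpolation=cv2.INTER_CUBIC))
cv2.imwrite('pics/topz1.png',cv2.resize(s[:, 190:],None,fx=4,fy=4,interpolation=cv2.INTER_CUBIC))
im=cv2.imread('pics/scene0.png')
cv2.imwrite('pics/scz0.png',cv2.resize(im[140:360,170:370],None,fx=2.7,fy=2.7,interpolation=cv2.INTER_CUBIC))
```

```text
(no output)
```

View pics/topz0.png

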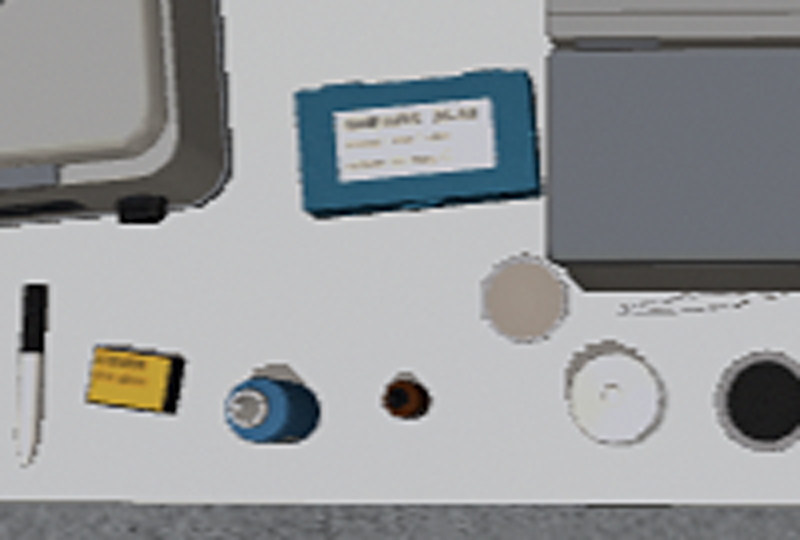

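View pics/topz1.png

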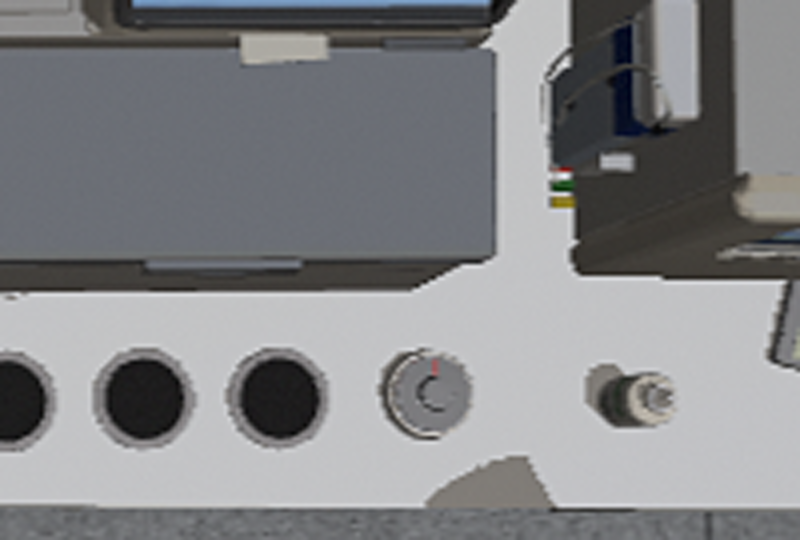

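View pics/scz0.png

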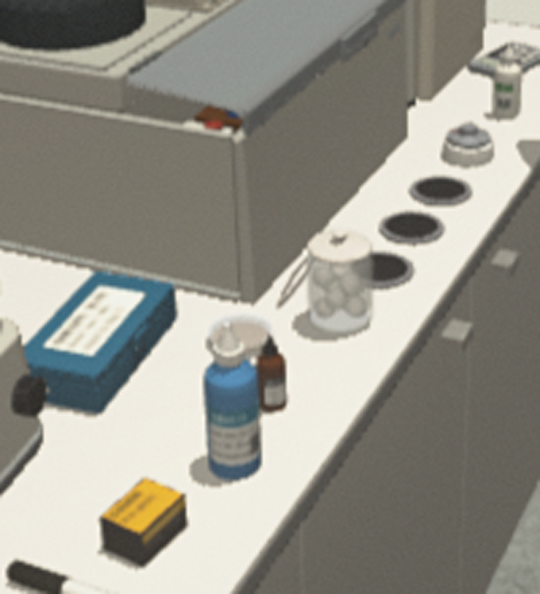

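```bash
cat > h.py <<'E'
import numpy as np,cv2
def cast(c,u,v,z):
    R=c['R'];C=-R.T@c['t'];d=R.T@np.array([(u-c['cx'])/c['fx'],(v-c['cy'])/c['fy'],1.])
    return C+d*(z-C[2])/d[2]
def proj(c,X):
    p=c['R']@np.array(X)+c['t'];return np.round([c['fx']*p[0]/p[2]+c['cx'],c['fy']*p[1]/p[2]+c['cy']],1)
def blobs(m,amin=15):
    n,l,s,ce=cv2.connectedComponentsWithStats(m.astype(np.uint8));return [(s[i].tolist(),ce[i].round(2),l==i) for i in range(1,n) if s[i][4]>=amin]
E
python3 - <<'E'
from h import *
c=np.load('top0.npz');c={k:c[k] for k in c};s=np.load('scene0.npz');s={k:s[k] for k in s}
im=c['color'];hsv=cv2.cvtColor(im,cv2.COLOR_RGB2HSV)
roi=np.zeros(im.shape[:2],bool);roi[215:262,100:460]=1
H,S,V=[hsv[...,i].astype(int) for i in range(3)]
def P(n,m,z):
    for b,ce,l in blobs(m):print(n,b,ce,cast(c,*ce,z).round(4))
P('inlay',roi&(V<60)&(np.arange(560)[None]>265)&(np.arange(560)[None]<370),.005)
P('yellow top',roi&(H>15)&(H<30)&(S>150),.032)
P('blue',roi&(H>95)&(H<115)&(S>100),.105)
r2=np.zeros_like(roi);r2[150:205,155:230]=1
P('slidebox',r2&(H>90)&(H<115)&(S>90),.041)
P('brown',roi&(S>120)&((H<15)|(V<60))&(np.arange(560)[None]>175)&(np.arange(560)[None]<210),.055)
print('edge',cast(c,230,266,0),'machine bottom front',cast(c,250,212,0),'top edge',cast(c,250,205,.2))
im=s['color'];cv2.imwrite('pics/a.png',cv2.resize(im[245:345,200:300,::-1],None,fx=6,fy=6,interpolation=cv2.INTER_CUBIC))
cv2.imwrite('pics/b.png',cv2.resize(im[150:250,290:390,::-1],None,fx=6,fy=6,interpolation=cv2.INTER_CUBIC))
E
```

```text
inlay [272, 230, 19, 20, 297] [281.06 239.9 ] [ 0.4689 -0.0081  0.005 ]
inlay [307, 230, 19, 20, 301] [315.61 239.2 ] [ 0.4714 -0.1068  0.005 ]
inlay [340, 230, 20, 20, 298] [349.34 239.16] [ 0.472  -0.2033  0.005 ]
yellow top [112, 227, 21, 16, 257] [122.2  234.47] [0.481 0.436 0.032]
blue [147, 235, 23, 15, 200] [160.1  242.28] [0.458  0.3109 0.105 ]
slidebox [164, 157, 61, 37, 1169] [194.72 176.04] [0.6459 0.236  0.041 ]
brown [186, 235, 11, 9, 53] [191.91 239.36] [0.4676 0.2369 0.055 ]
edge [0.3941944  0.13699971 0.        ] machine bottom front [0.54894987 0.08185136 0.        ] top edge [0.54761719 0.06990745 0.2       ]
```

View pics/a.png

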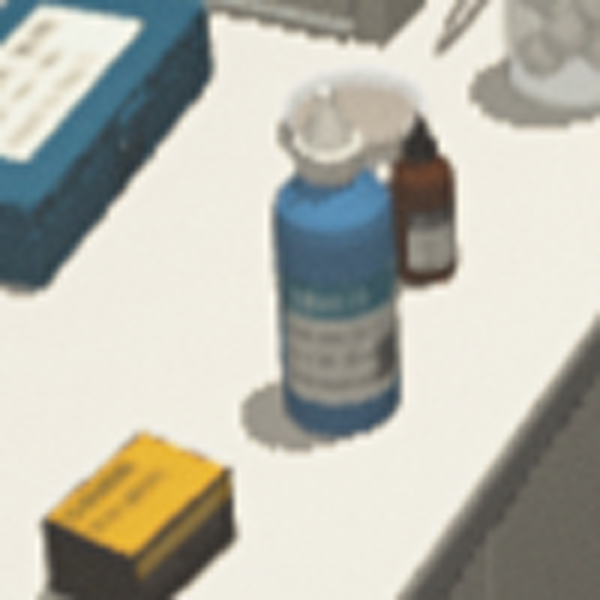

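View pics/b.png

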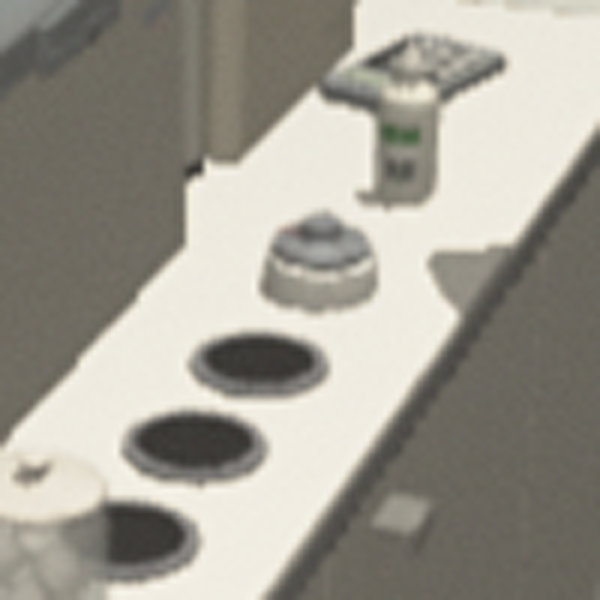

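Run:
```python
from h import *
c=np.load('top0.npz');c={k:c[k] for k in c};s=np.load('scene0.npz');s={k:s[k] for k in s}
def tri(a,b):
    Pm=lambda c:np.array([[c['fx'],0,c['cx']],[0,c['fy'],c['cy']],[0,0,1]])@np.c_[c['R'],c['t']]
    X=cv2.triangulatePoints(Pm(c),Pm(s),np.array(a,float),np.array(b,float));return (X[:3]/X[3]).ravel()
for n,a,b,h,r,hb in(("spray",(150.9,241.7),(254.7,259.8),.138,.022,.105),("oil",(190.1,239.2),(269.8,264.5),.073,.013,.055),("stain",(444.1,238.9),(358.2,158.5),.097,.018,.074)):
    print(n,'tri',tri(a,b).round(4),'top',cast(c,*a,h).round(4),'scene',cast(s,*b,h).round(4))
    X=cast(c,*a,h)
    print('  predicted body pix top: centre@hb',proj(c,[X[0],X[1],hb]),'foot',proj(c,[X[0],X[1],0]),'| scene foot',proj(s,[X[0],X[1],0]),'shoulder',proj(s,[X[0],X[1],hb]))
for y,x in((-.0081,.469),(-.1068,.4714),(-.2033,.472)):print('coaster in scene',proj(s,[x,y,.005]))
im=c['color'];hsv=cv2.cvtColor(im,cv2.COLOR_RGB2HSV);H,S,V=[hsv[...,i].astype(int) for i in range(3)]
hs=cv2.cvtColor(s['color'],cv2.COLOR_RGB2HSV);
m=np.zeros(V.shape,bool);m[195:250,290:350]=1
for b in blobs(m&(hs[...,2]<70)):print('scene inlay',b[:2],cast(s,*b[1],.005).round(4))
# box: top-face minarearect
roi=np.zeros(im.shape[:2],bool);roi[215:262,100:145]=1
m=(roi&(H>12)&(H<32)&(S>120)).astype(np.uint8)
m=cv2.morphologyEx(m,cv2.MORPH_CLOSE,np.ones((5,5)));ct=max(cv2.findContours(m,0,2)[0],key=len);
W=lambda ct,z:cv2.minAreaRect(np.array([cast(c,*p,z)[:2] for p in ct.reshape(-1,2)],np.float32)*1000)
print('cover',W(ct,.032))
m=np.zeros(V.shape,np.uint8);m[150:205,155:229]=1;m=(m&((H>90)&(H<115)&(S>90))).astype(np.uint8)
ct=max(cv2.findContours(cv2.morphologyEx(m,cv2.MORPH_CLOSE,np.ones((15,15))),0,2)[0],key=len);print('slide',W(ct,.041))
m=np.zeros(V.shape,np.uint8);m[155:195,165:220]=1;m=(m&(S<45)&(V>150)).astype(np.uint8)
ct=max(cv2.findContours(cv2.morphologyEx(m,cv2.MORPH_CLOSE,np.ones((9,9))),0,2)[0],key=len);print('label',W(ct,.041))
cv2.imwrite('pics/d.png',cv2.resize(im[150:260,100:240,::-1],None,fx=5.5,fy=5.3,interpolation=cv2.INTER_CUBIC))
```

```text
spray tri [0.4607 0.3283 0.1334] top [0.4585 0.326  0.138 ] scene [0.4591 0.3351 0.138 ]
  predicted body pix top: centre@hb [154.4 242. ] foot [164.2 243. ] | scene foot [259.8 310.2] shoulder [257.7 270.8]
oil tri [0.4704 0.2409 0.0669] top [0.4675 0.2384 0.073 ] scene [0.4686 0.2498 0.073 ]
  predicted body pix top: centre@hb [191.3 239.4] foot [195. 240.] | scene foot [273.4 288. ] shoulder [272.7 268.7]
stain tri [ 0.4726 -0.4442  0.0882] top [ 0.4708 -0.4415  0.097 ] scene [ 0.4674 -0.4212  0.097 ]
  predicted body pix top: centre@hb [441.  239.2] foot [431.8 240. ] | scene foot [357.7 182.5] shoulder [358.7 162.7]
coaster in scene [311.6 238.4]
coaster in scene [323.5 222.9]
coaster in scene [334.4 209.3]
scene inlay ([325, 207, 17, 6, 86], array([332.85, 209.51])) [ 0.4758 -0.2001  0.005 ]
scene inlay ([313, 220, 19, 8, 105], array([321.95, 223.07])) [ 0.475  -0.1038  0.005 ]
scene inlay ([308, 235, 12, 8, 78], array([313.35, 238.55])) [ 0.4644 -0.0094  0.005 ]
cover ((480.8652038574219, 435.6531677246094), (53.88859176635742, 37.31199264526367), 82.17486572265625)
slide ((648.40869140625, 237.63156127929688), (92.84327697753906, 165.8697052001953), 5.90516471862793)
label ((664.6758422851562, 244.81056213378906), (82.84768676757812, 152.4745330810547), 0.3623954653739929)
```

View pics/d.png

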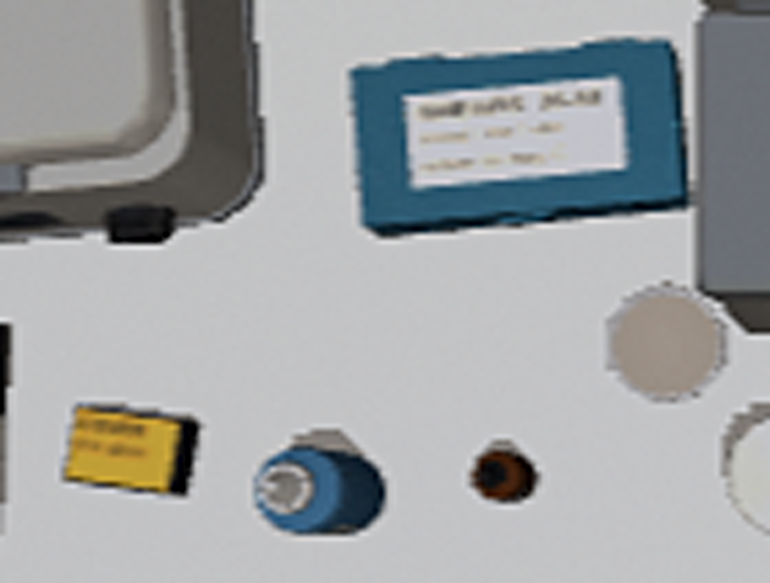

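Run:
```python
from h import *
c=np.load('top0.npz');im=c['color']
cv2.imwrite('pics/e.png',cv2.resize(im[220:260,415:465,::-1],None,fx=14,fy=14,interpolation=cv2.INTER_NEAREST))
```

```text
(no output)
```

View pics/e.png

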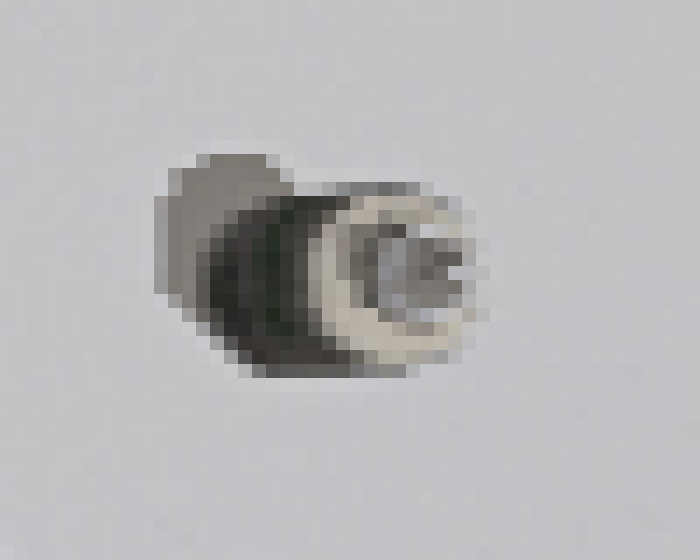

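Request:
jog_arm([
  [[0, 0, 0, 0, 0, -0.12, 60], [0, 0, 0, 0, 0, -0.12, 60], [0, 0, 0, 0, 0, -0.12, 60], [0, 0, 0, 0, 0, -0.12, 60], [0, 0, 0, 0, 0, -0.12, 60], [0, 0, 0, 0, 0, -0.12, 60], [0, 0, 0, 0, 0, -0.12, 60], [0, 0, 0, 0, 0, -0.12, 60], [0, 0, 0, 0, 0, -0.12, 60], [0, 0, 0, 0, 0, -0.12, 60]],
])

```text
t: 0.93
tool_pos: [0.1301, -0.5341, 0.2103]
tool_rot: [[-0.992, 0.126, -0.0], [0.126, 0.992, 0.001], [0.0, 0.001, -1.0]]
wrist_force: [0.2, -0.5, -0.0]
finger_gap: 0.699
```

```bash
cat > st.py <<'E'
from bench import ctrl
import numpy as np
s=ctrl.state();R=np.array(s['tool_rot']);print(round(s['t'],2),np.round(s['tool_pos'],4),'yaw',np.degrees(np.arctan2(R[1,0],R[0,0])).round(2),'z',R[:,2].round(3),'F',np.round(s['wrist_force'],1),'gap',round(s['finger_gap']*85.4,1),'j',np.round(s['joint_positions'],2))
E
python3 st.py
```

```text
0.93 [ 0.1301 -0.5341  0.2103] yaw 172.78 z [-0.     0.001 -1.   ] F [ 0.2 -0.5 -0. ] gap 59.7 j [-1.05  0.26  0.11 -0.   -1.42  0.92]
```

Request:
jog_arm([
  [[0, 0, 0, 0, 0, -0.12, 60], [-22, 34, 0, 0, 0, 0, 60], [-22, 34, 0, 0, 0, 0, 60], [-22, 34, 0, 0, 0, 0, 60], [-22, 34, 0, 0, 0, 0, 60], [-22, 34, 0, 0, 0, 0, 60], [-22, 34, 0, 0, 0, 0, 60], [-22, 34, 0, 0, 0, 0, 60], [-22, 34, 0, 0, 0, 0, 60], [-22, 34, 0, 0, 0, 0, 60]],
])

```text
t: 1.77
tool_pos: [0.3321, -0.2288, 0.2107]
tool_rot: [[-1.0, 0.012, 0.0], [0.012, 1.0, 0.0], [-0.0, 0.0, -1.0]]
wrist_force: [1.0, -0.6, -0.0]
finger_gap: 0.703
```

Request:
jog_arm([
  [[-8, 37, 0, 0, 0, 0, 60], [-8, 37, 0, 0, 0, 0, 60], [-8, 37, 0, 0, 0, 0, 60], [-8, 37, 0, 0, 0, 0, 60], [-8, 37, 0, 0, 0, 0, 60], [-8, 37, 0, 0, 0, 0, 60], [-8, 37, 0, 0, 0, 0, 60], [-8, 37, 0, 0, 0, 0, 60], [-8, 37, 0, 0, 0, 0, 60], [-8, 37, 0, 0, 0, 0, 60]],
])

```text
t: 2.6
tool_pos: [0.4158, 0.1402, 0.2106]
tool_rot: [[-1.0, 0.011, -0.0], [0.011, 1.0, -0.0], [0.0, -0.0, -1.0]]
wrist_force: [1.3, -0.7, 1.0]
finger_gap: 0.706
```

```bash
python3 st.py
```

```text
2.6 [0.4158 0.1402 0.2106] yaw 179.35 z [-0. -0. -1.] F [ 1.3 -0.7  1. ] gap 60.3 j [ 0.68  0.03 -0.16 -0.   -1.38 -0.7 ]
```

Request:
jog_arm([
  [[-8, 32, 0, 0, 0, 0, 60], [-8, 32, 0, 0, 0, 0, 60], [-7, 32, 0, 0, 0, 0, 60], [-7, 32, 0, 0, 0, 0, 60], [-7, 32, 0, 0, 0, 0, 60], [-6, 27, 0, 0, 0, 0, 60], [0, 0, 0, 0, 0, 0, 60], [0, 0, 10, 0, 0, 0, 60], [0, 0, 10, 0, 0, 0, 60], [0, 0, 0, 0, 0, 0, 60]],
])

```text
t: 3.43
tool_pos: [0.4599, 0.3231, 0.1877]
tool_rot: [[-1.0, 0.013, -0.004], [0.013, 1.0, -0.003], [0.004, -0.003, -1.0]]
wrist_force: [-0.6, 0.1, -1.1]
finger_gap: 0.703
```

```bash
python3 st.py
cat > look.py <<'E'
import sys
from bench import ctrl
from h import *
n,o=sys.argv[1:3];x0,y0,x1,y1=map(int,sys.argv[3:7])
c=ctrl.capture(n);np.savez(o+'.npz',**c)
f=min(800/(x1-x0),600/(y1-y0))
cv2.imwrite(f'pics/{o}.png',cv2.resize(c['color'][y0:y1,x0:x1,::-1],None,fx=f,fy=f,interpolation=cv2.INTER_CUBIC));print(f)
E
python3 look.py scene s1 170 160 370 310;python3 look.py top t1 100 180 260 300
```

```text
3.43 [0.4599 0.3231 0.1877] yaw 179.27 z [-0.004 -0.003 -1.   ] F [-0.6  0.1 -1.1] gap 60.0 j [ 0.89  0.29  0.1  -0.   -1.38 -0.9 ]
4.0
5.0
```

View pics/s1.png

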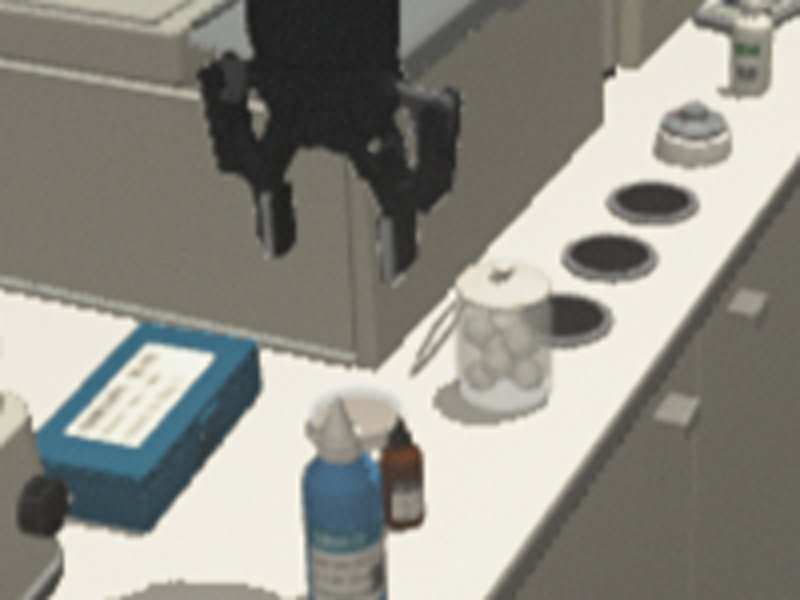

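View pics/t1.png

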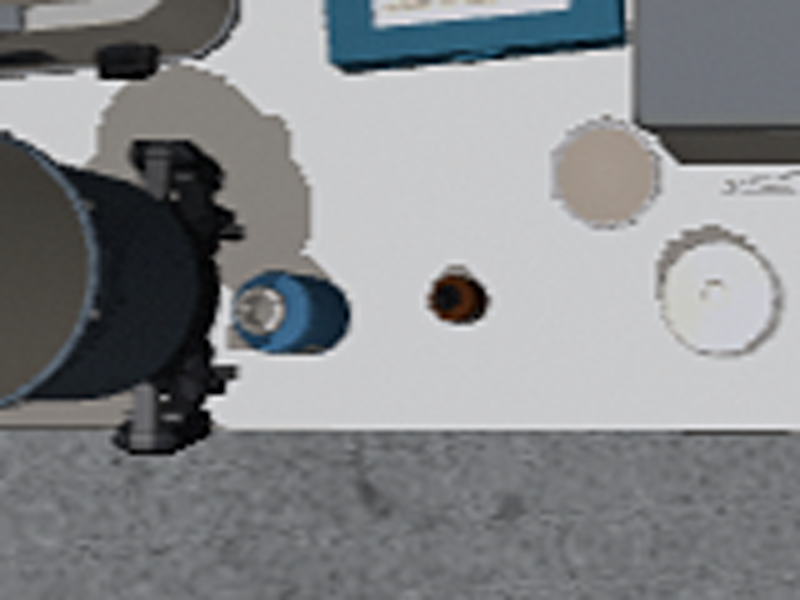

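Run:
```python
from h import *
c=np.load('t1.npz');s=np.load('s1.npz')
for z in(.188,.195):
  X=[.4599,.3231,z];print(proj(c,X),proj(s,X))
```

```text
[146.5 240.6] [255.9 236.4]
[145.7 240.5] [255.8 233.4]
```

Request:
jog_arm([
  [[0, 0, 0, 0, 0, 0, 60], [0, 0, 5, 0, 0, 0, 60], [0, 0, 12, 0, 0, 0, 60], [0, 0, 15, 0, 0, 0, 60], [0, 0, 15, 0, 0, 0, 60], [0, 0, 15, 0, 0, 0, 60], [0, 0, 15, 0, 0, 0, 60], [0, 0, 10, 0, 0, 0, 60], [0, 0, 0, 0, 0, 0, 60], [0, 0, 0, 0, 0, 0, 60]],
])

```text
t: 4.37
tool_pos: [0.4615, 0.3245, 0.1039]
tool_rot: [[-1.0, 0.012, -0.0], [0.012, 1.0, -0.001], [0.0, -0.001, -1.0]]
wrist_force: [-1.1, 0.2, 0.4]
finger_gap: 0.699
```

```bash
python3 st.py; python3 look.py scene s2 210 210 310 330;python3 look.py top t2 100 180 260 300
```

```text
4.37 [0.4615 0.3245 0.1039] yaw 179.31 z [-0.    -0.001 -1.   ] F [-1.1  0.2  0.4] gap 59.7 j [ 0.89  0.34 -0.05  0.   -1.18 -0.9 ]
5.0
5.0
```

View pics/s2.png

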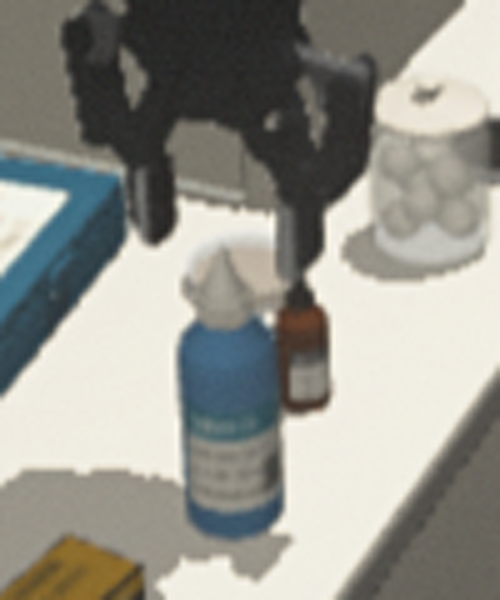

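View pics/t2.png

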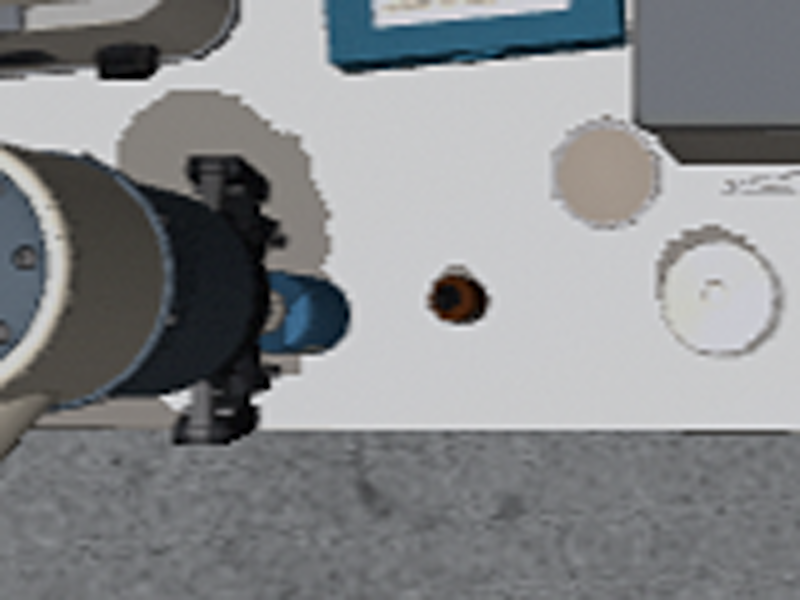

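Run:
```python
from h import *
s=np.load('s2.npz');c=np.load('t2.npz')
for z in(.104,.115,.13):
  for x in (.43,.461,.49):print(x,z,proj(s,[x,.3245,z]),proj(c,[x,.3245,z]))
```

```text
0.43 0.104 [269.9 273.8] [154.7 252.9]
0.461 0.104 [257.  270.6] [155.1 241.1]
0.49 0.104 [245.2 267.7] [155.4 230.1]
0.43 0.115 [269.8 269.5] [153.6 252.9]
0.461 0.115 [256.8 266.3] [154. 241.]
0.49 0.115 [244.9 263.4] [154.3 229.9]
0.43 0.13 [269.5 263.5] [152.  252.9]
0.461 0.13 [256.4 260.3] [152.4 240.8]
0.49 0.13 [244.5 257.5] [152.8 229.6]
```

Request:
jog_arm([
  [[0, 2, 0, 0, 0, 0, 60], [0, 0, 6, 0, 0, 0, 60], [0, 0, 10, 0, 0, 0, 60], [0, 0, 8, 0, 0, 0, 60], [0, 0, 6, 0, 0, 0, 60], [0, 0, 0, 0, 0, 0, 60], [0, 0, 0, 0, 0, 0, 60], [0, 0, 0, 0, 0, 0, 30], [0, 0, 0, 0, 0, 0, 30], [0, 0, 0, 0, 0, 0, 30]],
])

```text
t: 5.3
tool_pos: [0.462, 0.3271, 0.0746]
tool_rot: [[-1.0, 0.012, 0.001], [0.012, 1.0, 0.001], [-0.001, 0.001, -1.0]]
wrist_force: [-0.7, -0.2, 2.7]
finger_gap: 0.479
```

Request:
jog_arm([
  [[0, 0, 0, 0, 0, 0, 30], [0, 0, 0, 0, 0, 0, 30], [0, 0, 0, 0, 0, 0, 30], [0, 0, 0, 0, 0, 0, 30], [0, 0, 0, 0, 0, 0, 30], [0, 0, 0, 0, 0, 0, 30], [0, 0, 0, 0, 0, 0, 30], [0, 0, 0, 0, 0, 0, 30], [0, 0, 0, 0, 0, 0, 30], [0, 0, 0, 0, 0, 0, 30]],
])

```text
t: 6.13
tool_pos: [0.462, 0.3271, 0.0746]
tool_rot: [[-1.0, 0.012, 0.001], [0.012, 1.0, 0.001], [-0.001, 0.001, -1.0]]
wrist_force: [0.2, 0.2, 4.8]
finger_gap: 0.484
```

```bash
python3 st.py; python3 look.py scene s3 210 210 310 330
```

```text
6.13 [0.462  0.3271 0.0746] yaw 179.33 z [ 0.001  0.001 -1.   ] F [0.2 0.2 4.8] gap 41.3 j [ 0.89  0.36 -0.1   0.   -1.11 -0.9 ]
5.0
```

View pics/s3.png

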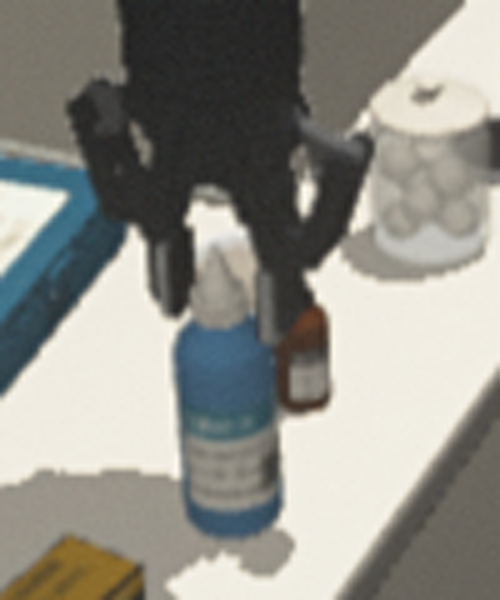

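```bash
python3 look.py top t3 130 210 190 265
python3 - <<'E'
from h import *
s=np.load('s3.npz')
cv2.imwrite('pics/s3z.png',cv2.resize(s['color'][235:325,235:285,::-1],None,fx=6.6,fy=6.6,interpolation=cv2.INTER_NEAREST))
for z in (.0746,.085,.105,.138):print(z,proj(s,[.462,.327,z]),proj(s,[.44,.327,z]))
E
```

```text
10.909090909090908
0.0746 [256.7 282.5] [265.7 284.8]
0.085 [256.5 278.5] [265.5 280.8]
0.105 [256.  270.7] [265.2 273. ]
0.138 [255.3 257.6] [264.6 259.8]
```

View pics/s3z.png

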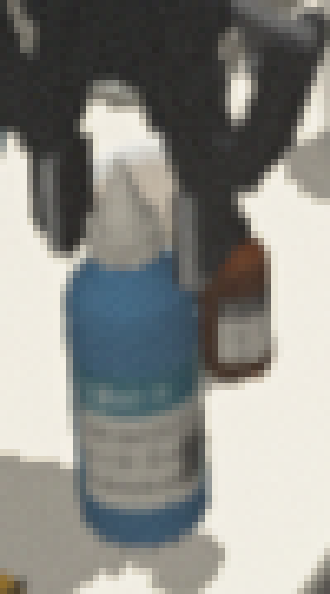

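View pics/t3.png

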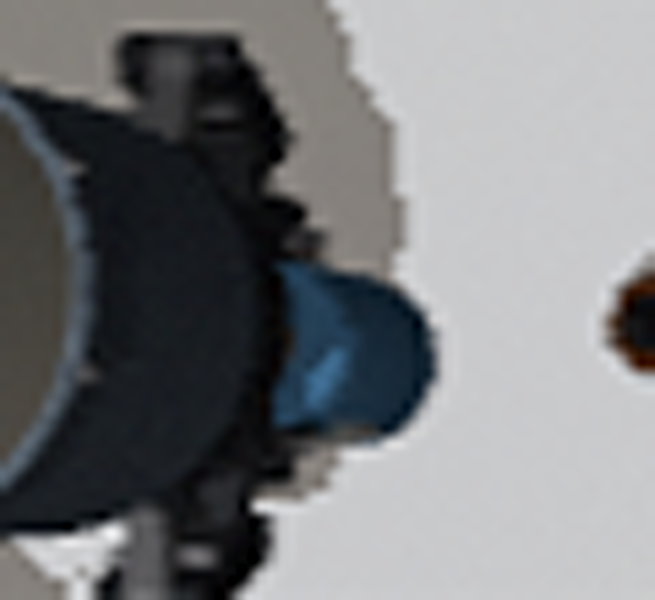

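Request:
jog_arm([
  [[0, 0, 0, 0, 0, 0, 60], [0, 0, 0, 0, 0, 0, 60], [0, 0, 0, 0, 0, 0, 60], [0, 0, 0, 0, 0, 0, 60], [0, 2, 0, 0, 0, 0, 60], [0, 4, 0, 0, 0, 0, 60], [0, 4, 0, 0, 0, 0, 60], [0, 0, 0, 0, 0, 0, 60], [0, 0, 0, 0, 0, 0, 60], [0, 0, 0, 0, 0, 0, 30]],
])

```text
t: 7.07
tool_pos: [0.4615, 0.3368, 0.0737]
tool_rot: [[-1.0, 0.012, -0.0], [0.012, 1.0, -0.0], [0.0, -0.0, -1.0]]
wrist_force: [0.3, 0.7, -0.0]
finger_gap: 0.58
```

Request:
jog_arm([
  [[0, 0, 0, 0, 0, 0, 30], [0, 0, 0, 0, 0, 0, 30], [0, 0, 0, 0, 0, 0, 30], [0, 0, 0, 0, 0, 0, 30], [0, 0, 0, 0, 0, 0, 30], [0, 0, 0, 0, 0, 0, 30], [0, 0, 0, 0, 0, 0, 30], [0, 0, 0, 0, 0, 0, 30], [0, 0, 0, 0, 0, 0, 30], [0, 0, 0, 0, 0, 0, 30]],
])

```text
t: 7.9
tool_pos: [0.4618, 0.3369, 0.0742]
tool_rot: [[-1.0, 0.012, 0.001], [0.012, 1.0, 0.0], [-0.001, 0.0, -1.0]]
wrist_force: [-0.9, -0.0, 5.9]
finger_gap: 0.481
```

```bash
python3 st.py; python3 look.py scene s4 210 230 290 330; python3 look.py top t4 130 210 190 265
```

```text
7.9 [0.4618 0.3369 0.0742] yaw 179.32 z [ 0.001  0.    -1.   ] F [-0.9 -0.   5.9] gap 41.0 j [ 0.9   0.37 -0.08  0.   -1.11 -0.92]
6.0
10.909090909090908
```

View pics/s4.png

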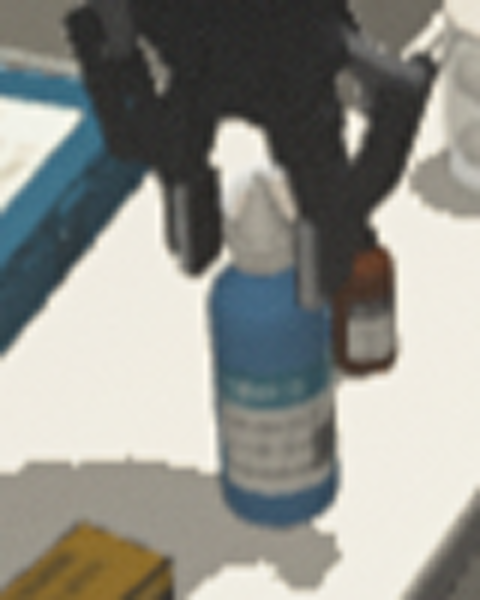

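View pics/t4.png

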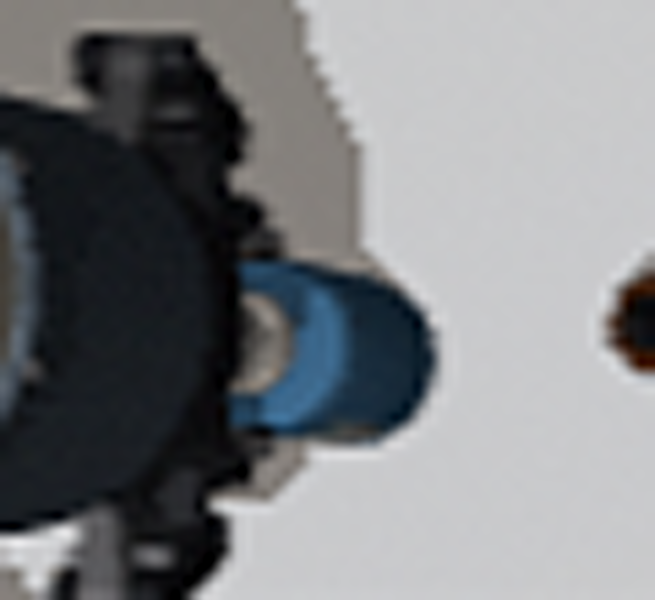

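Request:
jog_arm([
  [[0, 0, -4, 0, 0, 0, 30], [0, 0, -10, 0, 0, 0, 30], [0, 0, -16, 0, 0, 0, 30], [0, 0, -20, 0, 0, 0, 30], [0, 0, -20, 0, 0, 0, 30], [0, 0, -20, 0, 0, 0, 30], [0, 0, -20, 0, 0, 0, 30], [0, 0, -15, 0, 0, 0, 30], [0, 0, -8, 0, 0, 0, 30], [0, 0, 0, 0, 0, 0, 30]],
])

```text
t: 8.83
tool_pos: [0.4622, 0.3372, 0.2088]
tool_rot: [[-1.0, 0.012, 0.002], [0.012, 1.0, 0.002], [-0.002, 0.002, -1.0]]
wrist_force: [0.7, 0.1, -1.8]
finger_gap: 0.483
```

Request:
jog_arm([
  [[0, -6, 0, 0, 0, 0, 30], [-1, -14, 0, 0, 0, 0, 30], [-1, -20, 0, 0, 0, 0, 30], [-1, -22, 0, 0, 0, 0, 30], [-1, -22, 0, 0, 0, 0, 30], [-1, -22, 0, 0, 0, 0, 30], [-1, -22, 0, 0, 0, 0, 30], [-1, -22, 0, 0, 0, 0, 30], [-1, -22, 0, 0, 0, 0, 30], [0, -22, 0, 0, 0, 0, 30]],
])

```text
t: 9.67
tool_pos: [0.4662, 0.1401, 0.2055]
tool_rot: [[-1.0, 0.012, -0.002], [0.012, 1.0, -0.001], [0.002, -0.001, -1.0]]
wrist_force: [0.3, -0.4, -1.4]
finger_gap: 0.479
```

Request:
jog_arm([
  [[0, -22, 0, 0, 0, 0, 30], [0, -22, 0, 0, 0, 0, 30], [0, -22, 0, 0, 0, 0, 30], [0, -22, 0, 0, 0, 0, 30], [0, -22, 0, 0, 0, 0, 30], [0, -18, 0, 0, 0, 0, 30], [0, -12, 0, 0, 0, 0, 30], [0, -5, 0, 0, 0, 0, 30], [0, 0, 0, 0, 0, 0, 30], [0, 0, 0, 0, 0, 0, 30]],
])

```text
t: 10.5
tool_pos: [0.465, -0.0026, 0.2062]
tool_rot: [[-1.0, 0.013, -0.001], [0.013, 1.0, -0.0], [0.001, -0.0, -1.0]]
wrist_force: [0.7, -0.7, -0.9]
finger_gap: 0.479
```

```bash
python3 st.py; python3 look.py scene s5 210 100 370 260; python3 look.py top t5 230 190 370 275
```

```text
10.5 [ 0.465  -0.0026  0.2062] yaw 179.27 z [-0.001 -0.    -1.   ] F [ 0.7 -0.7 -0.9] gap 40.9 j [ 0.33  0.09 -0.11 -0.   -1.38 -0.35]
3.75
5.714285714285714
```

View pics/s5.png

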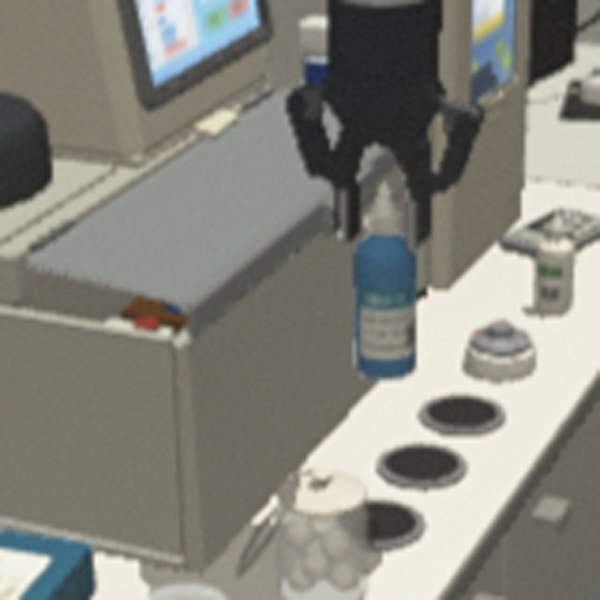

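View pics/t5.png

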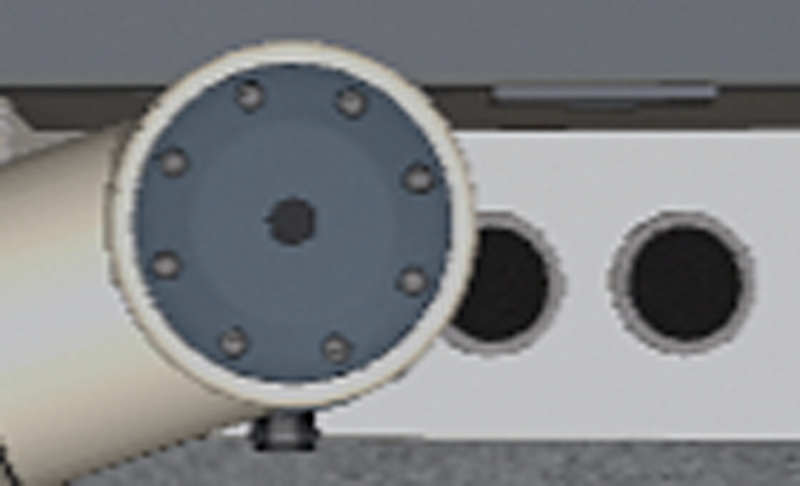

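Request:
jog_arm([
  [[-4, 0, 0, 0, 0, 0, 30], [0, 0, 8, 0, 0, 0, 30], [0, 0, 16, 0, 0, 0, 30], [0, 0, 20, 0, 0, 0, 30], [0, 0, 20, 0, 0, 0, 30], [0, 0, 20, 0, 0, 0, 30], [0, 0, 16, 0, 0, 0, 30], [0, 0, 10, 0, 0, 0, 30], [0, 0, 6, 0, 0, 0, 30], [0, 0, 0, 0, 0, 0, 30]],
])

```text
t: 11.43
tool_pos: [0.4685, -0.0024, 0.0891]
tool_rot: [[-1.0, 0.012, -0.003], [0.012, 1.0, -0.001], [0.003, -0.001, -1.0]]
wrist_force: [0.1, 0.3, -1.0]
finger_gap: 0.484
```

Request:
jog_arm([
  [[0, 0, 3, 0, 0, 0, 30], [0, 0, 2, 0, 0, 0, 30], [0, 0, 2, 0, 0, 0, 30], [0, 0, 1, 0, 0, 0, 30], [0, 0, 0, 0, 0, 0, 30], [0, 0, 0, 0, 0, 0, 30], [0, 0, 0, 0, 0, 0, 30], [0, 0, 0, 0, 0, 0, 30], [0, 0, 0, 0, 0, 0, 30], [0, 0, 0, 0, 0, 0, 30]],
])

```text
t: 12.27
tool_pos: [0.4696, -0.0024, 0.0829]
tool_rot: [[-1.0, 0.012, 0.0], [0.012, 1.0, 0.0], [-0.0, 0.0, -1.0]]
wrist_force: [-0.2, 0.0, -0.4]
finger_gap: 0.483
```

```bash
python3 st.py; python3 look.py scene s6 250 160 370 260
```

```text
12.27 [ 0.4696 -0.0024  0.0829] yaw 179.31 z [ 0.  0. -1.] F [-0.2  0.  -0.4] gap 41.2 j [ 0.33  0.18 -0.33  0.   -1.06 -0.34]
6.0
```

View pics/s6.png

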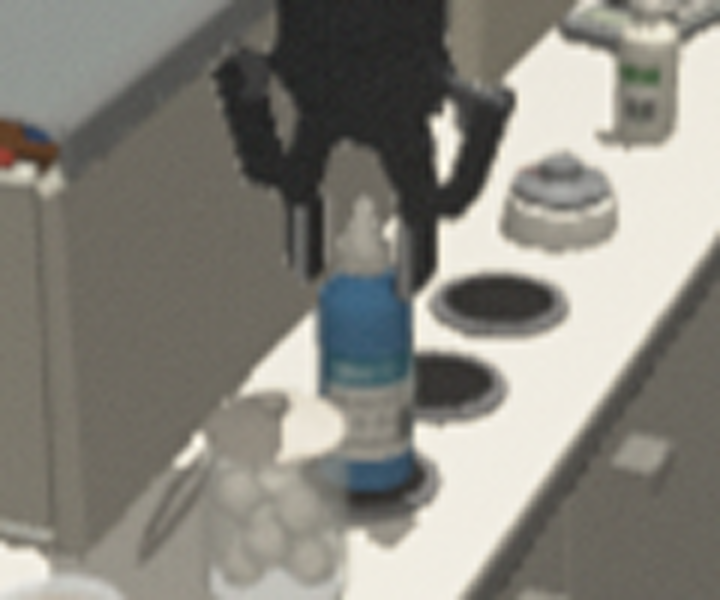

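Request:
jog_arm([
  [[0, 0, 1, 0, 0, 0, 30], [0, 0, 1, 0, 0, 0, 30], [0, 0, 1, 0, 0, 0, 30], [0, 0, 0.5, 0, 0, 0, 30], [0, 0, 0, 0, 0, 0, 30], [0, 0, 0, 0, 0, 0, 30], [0, 0, 0, 0, 0, 0, 30], [0, 0, 0, 0, 0, 0, 30], [0, 0, 0, 0, 0, 0, 30], [0, 0, 0, 0, 0, 0, 30]],
])

```text
t: 13.15
tool_pos: [0.4695, -0.0024, 0.0793]
tool_rot: [[-1.0, 0.012, -0.0], [0.012, 1.0, -0.0], [0.0, -0.0, -1.0]]
wrist_force: [-0.8, -0.5, -0.7]
finger_gap: 0.482
```

```bash
python3 st.py
```

```text
13.15 [ 0.4695 -0.0024  0.0793] yaw 179.31 z [-0. -0. -1.] F [-0.8 -0.5 -0.7] gap 41.1 j [ 0.33  0.18 -0.33 -0.   -1.05 -0.34]
```

Release (opening 60), rise, then check the placement.

Request:
jog_arm([
  [[0, 0, 0.5, 0, 0, 0, 45], [0, 0, 0, 0, 0, 0, 48], [0, 0, 0, 0, 0, 0, 52], [0, 0, 0, 0, 0, 0, 56], [0, 0, 0, 0, 0, 0, 60], [0, 0, 0, 0, 0, 0, 62], [0, 0, 0, 0, 0, 0, 62], [0, 0, 0, 0, 0, 0, 62], [0, 0, -5, 0, 0, 0, 62], [0, 0, -10, 0, 0, 0, 62]],
])

```text
t: 13.98
tool_pos: [0.4686, -0.0026, 0.0932]
tool_rot: [[-1.0, 0.012, -0.002], [0.012, 1.0, -0.0], [0.002, -0.001, -1.0]]
wrist_force: [-0.2, -0.3, 0.5]
finger_gap: 0.727
```

Request:
jog_arm([
  [[0, 0, -15, 0, 0, 0, 62], [0, 0, -20, 0, 0, 0, 62], [0, 0, -20, 0, 0, 0, 62], [0, 0, -20, 0, 0, 0, 62], [0, 0, -20, 0, 0, 0, 62], [0, 0, -20, 0, 0, 0, 62], [0, -15, 0, 0, 0, 0, 62], [0, -30, 0, 0, 0, 0, 62], [0, -35, 0, 0, 0, 0, 62], [0, -35, 0, 0, 0, 0, 62]],
])

```text
t: 14.82
tool_pos: [0.4681, -0.1184, 0.2095]
tool_rot: [[-1.0, 0.01, 0.001], [0.01, 1.0, -0.0], [-0.001, 0.0, -1.0]]
wrist_force: [0.9, 0.3, -0.3]
finger_gap: 0.723
```

Request:
jog_arm([
  [[0, -35, 0, 0, 0, 0, 62], [0, -35, 0, 0, 0, 0, 62], [0, -35, 0, 0, 0, 0, 62], [0, -35, 0, 0, 0, 0, 62], [0, -35, 0, 0, 0, 0, 62], [0, -35, 0, 0, 0, 0, 62], [0, -35, 0, 0, 0, 0, 62], [0, -30, 0, 0, 0, 0, 62], [0, -20, 0, 0, 0, 0, 62], [0, 0, 0, 0, 0, 0, 62]],
])

```text
t: 15.65
tool_pos: [0.4636, -0.4157, 0.2077]
tool_rot: [[-1.0, 0.016, -0.002], [0.016, 1.0, 0.0], [0.002, 0.0, -1.0]]
wrist_force: [-0.1, 1.7, 0.1]
finger_gap: 0.726
```

```bash
python3 st.py; python3 look.py scene s7 250 140 390 250; python3 look.py top t7 230 190 370 275; python3 look.py top t7b 390 190 490 275
```

```text
15.65 [ 0.4636 -0.4157  0.2077] yaw 179.1 z [-0.002  0.    -1.   ] F [-0.1  1.7  0.1] gap 62.0 j [-0.48  0.4   0.31  0.   -1.48  0.46]
5.454545454545454
5.714285714285714
7.0588235294117645
```

View pics/s7.png

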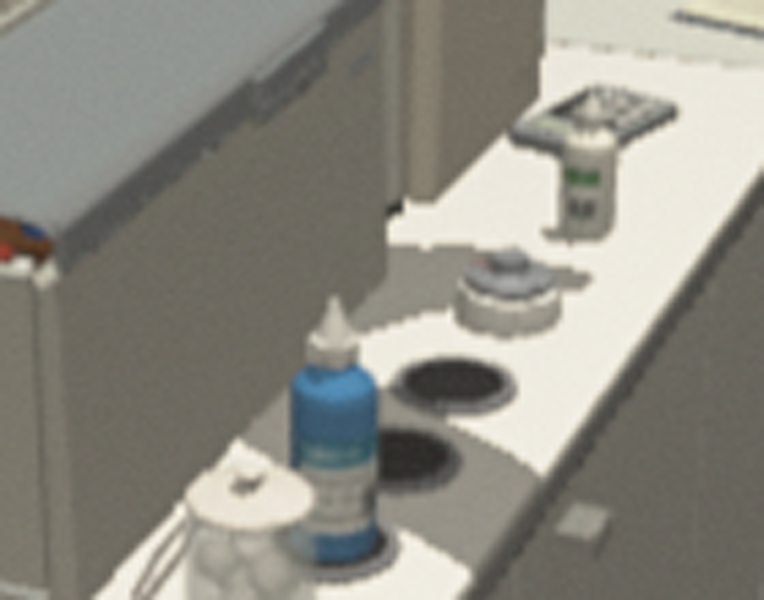

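View pics/t7.png

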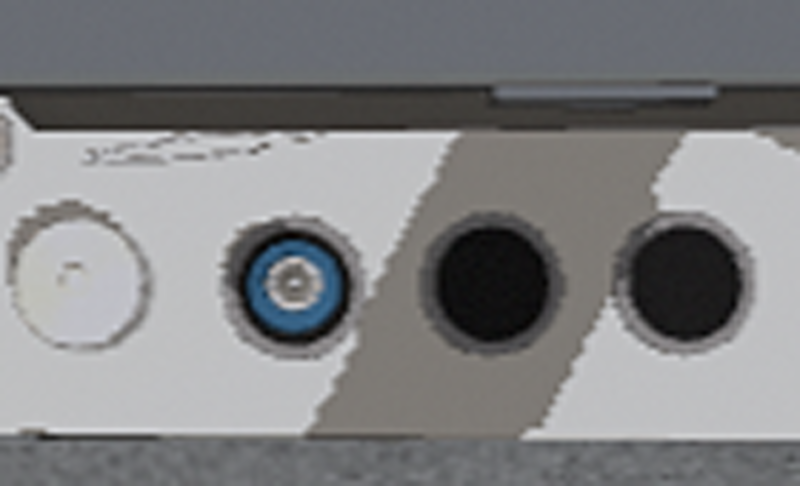

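View pics/t7b.png

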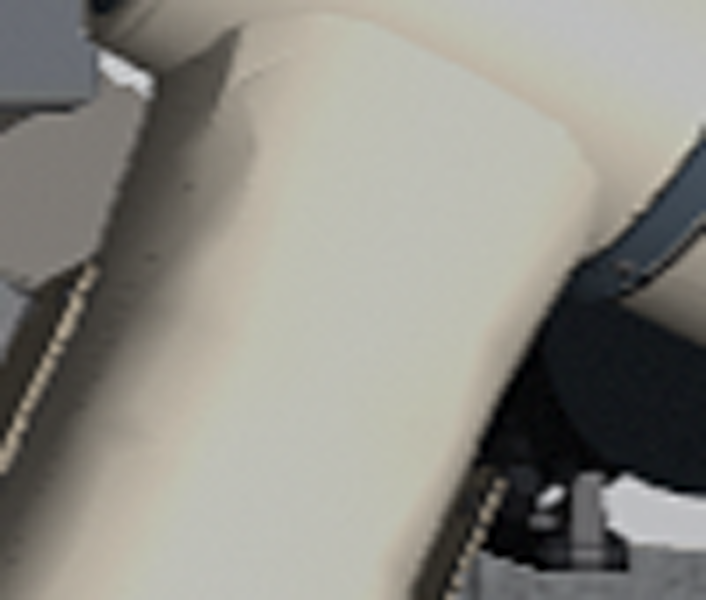

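Request:
jog_arm([
  [[-3, -10, 0, 0, 0, 0, 62], [-3, -12, 0, 0, 0, 0, 62], [-2, -8, 0, 0, 0, 0, 62], [0, 0, 0, 0, 0, 0, 62], [0, 0, 10, 0, 0, 0, 62], [0, 0, 15, 0, 0, 0, 62], [0, 0, 20, 0, 0, 0, 62], [0, 0, 20, 0, 0, 0, 62], [0, 0, 10, 0, 0, 0, 62], [0, 0, 0, 0, 0, 0, 62]],
])

```text
t: 16.63
tool_pos: [0.4709, -0.4406, 0.1306]
tool_rot: [[-1.0, 0.012, -0.004], [0.012, 1.0, 0.004], [0.004, 0.004, -1.0]]
wrist_force: [-0.3, -0.4, 0.3]
finger_gap: 0.724
```

```bash
python3 st.py; python3 look.py scene s8 290 40 440 200
```

```text
16.63 [ 0.4709 -0.4406  0.1306] yaw 179.34 z [-0.004  0.004 -1.   ] F [-0.3 -0.4  0.3] gap 61.8 j [-0.51  0.48  0.23 -0.   -1.33  0.5 ]
3.75
```

View pics/s8.png

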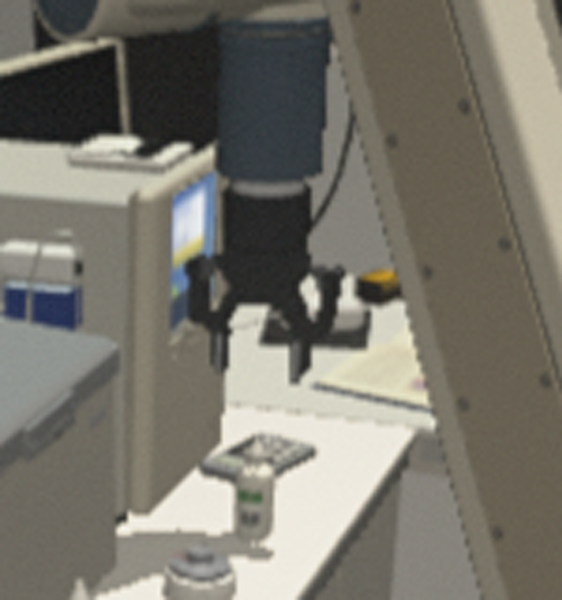

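Request:
jog_arm([
  [[0, 0, 0, 0, 0, 0, 62], [0, 0, 0, 0, 0, 0, 62], [0, 0, 5, 0, 0, 0, 62], [0, 0, 8, 0, 0, 0, 62], [0, 0, 10, 0, 0, 0, 62], [0, 0, 8, 0, 0, 0, 62], [0, 0, 4, 0, 0, 0, 62], [0, 0, 0, 0, 0, 0, 62], [0, 0, 0, 0, 0, 0, 62], [0, 0, 0, 0, 0, 0, 62]],
])

```text
t: 17.52
tool_pos: [0.4725, -0.4427, 0.0992]
tool_rot: [[-1.0, 0.012, 0.0], [0.012, 1.0, -0.001], [-0.0, -0.001, -1.0]]
wrist_force: [-0.5, 0.7, -0.1]
finger_gap: 0.725
```

```bash
python3 st.py; python3 look.py scene s9 330 120 390 200; python3 look.py top t9 390 190 490 275
```

```text
17.52 [ 0.4725 -0.4427  0.0992] yaw 179.32 z [ 0.    -0.001 -1.   ] F [-0.5  0.7 -0.1] gap 61.9 j [-0.51  0.5   0.18  0.   -1.25  0.5 ]
7.5
7.0588235294117645
```

View pics/s9.png

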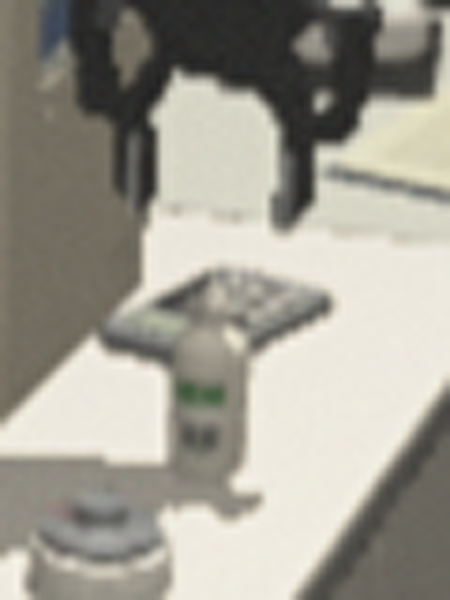

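View pics/t9.png

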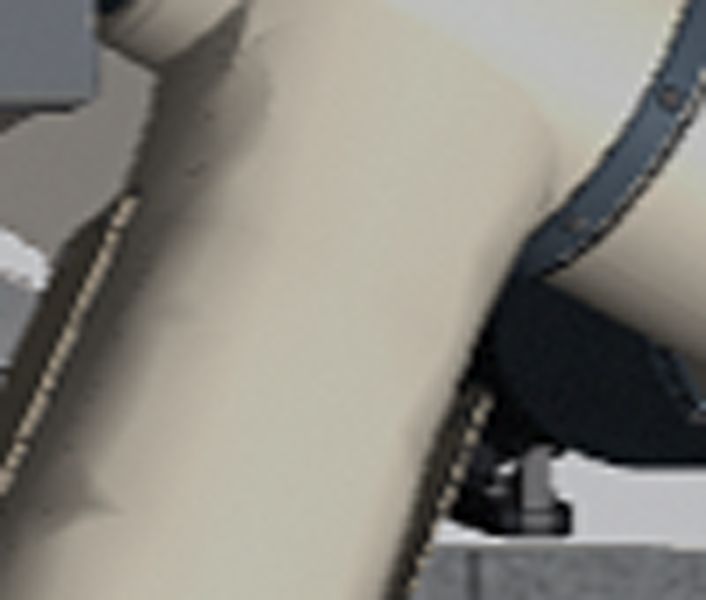

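Request:
jog_arm([
  [[0, 0, 5, 0, 0, 0, 62], [0, -2, 8, 0, 0, 0, 62], [0, 0, 8, 0, 0, 0, 62], [0, 0, 8, 0, 0, 0, 62], [0, 0, 8, 0, 0, 0, 62], [0, 0, 8, 0, 0, 0, 62], [0, 0, 6, 0, 0, 0, 62], [0, 0, 4, 0, 0, 0, 62], [0, 0, 0, 0, 0, 0, 62], [0, 0, 0, 0, 0, 0, 62]],
])

```text
t: 18.45
tool_pos: [0.4722, -0.4445, 0.0437]
tool_rot: [[-1.0, 0.012, -0.0], [0.012, 1.0, -0.0], [0.0, -0.0, -1.0]]
wrist_force: [0.8, 0.2, 0.4]
finger_gap: 0.726
```

```bash
python3 st.py; python3 look.py scene s10 330 120 390 200
```

```text
18.45 [ 0.4722 -0.4445  0.0437] yaw 179.32 z [-0. -0. -1.] F [0.8 0.2 0.4] gap 62.0 j [-0.51  0.54  0.1   0.   -1.14  0.5 ]
7.5
```

View pics/s10.png

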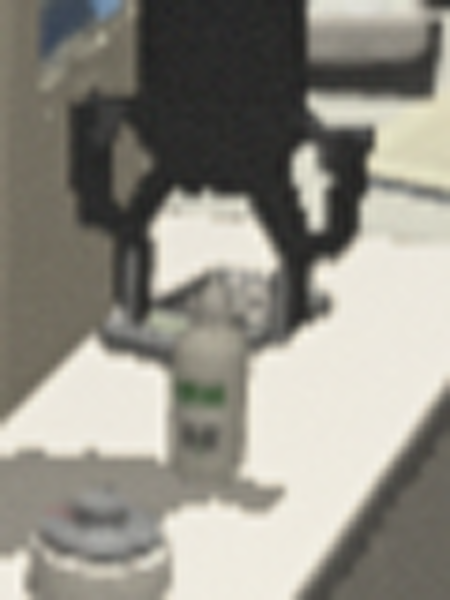

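Request:
jog_arm([
  [[0, 0, 3, 0, 0, 0, 62], [0, 0, 4, 0, 0, 0, 62], [0, 0, 4, 0, 0, 0, 62], [0, 0, 3, 0, 0, 0, 62], [0, 0, 0, 0, 0, 0, 62], [0, 0, 0, 0, 0, 0, 62], [0, 0, 0, 0, 0, 0, 62], [0, 0, 0, 0, 0, 0, 62], [0, 0, 0, 0, 0, 0, 62], [0, 0, 0, 0, 0, 0, 62]],
])

```text
t: 19.33
tool_pos: [0.4723, -0.4445, 0.03]
tool_rot: [[-1.0, 0.012, 0.0], [0.012, 1.0, -0.0], [-0.0, -0.0, -1.0]]
wrist_force: [0.8, 0.8, -0.5]
finger_gap: 0.725
```

```bash
python3 st.py; python3 look.py scene s11 330 120 390 200; python3 look.py top t11 380 190 480 275
python3 - <<'E'
from h import *
s=np.load('s11.npz');c=np.load('t11.npz')
for z in(0,.03,.038,.074,.097,.103):print(z,proj(s,[.472,-.4445,z]),proj(s,[.441,-.4445,z]),proj(s,[.503,-.4445,z]),proj(c,[.441,-.4445,z]))
E
```

```text
19.33 [ 0.4723 -0.4445  0.03  ] yaw 179.31 z [ 0. -0. -1.] F [ 0.8  0.8 -0.5] gap 61.9 j [-0.51  0.55  0.08  0.   -1.11  0.5 ]
7.5
7.0588235294117645
0 [357.6 182.1] [366.2 183.5] [349.2 180.8] [433.2 250.5]
0.03 [358.  174.2] [366.7 175.5] [349.5 173. ] [436.8 250.4]
0.038 [358.1 172.1] [366.8 173.4] [349.6 170.8] [437.8 250.3]
0.074 [358.6 162.4] [367.4 163.6] [350.  161.2] [442.5 250.2]
0.097 [358.9 156.1] [367.8 157.2] [350.2 154.9] [445.6 250.1]
0.103 [359.  154.4] [367.9 155.6] [350.3 153.3] [446.4 250.1]
```

View pics/s11.png

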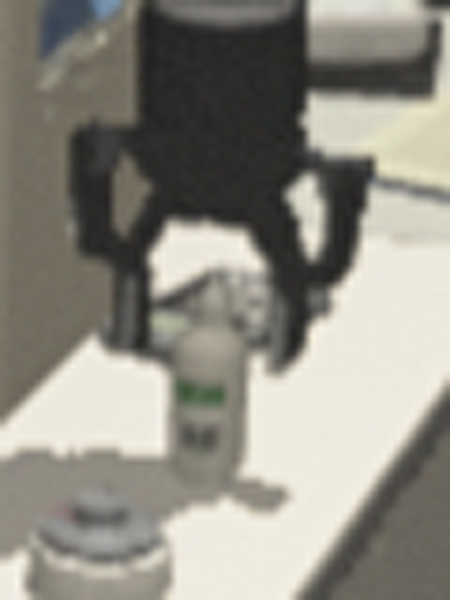

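View pics/t11.png

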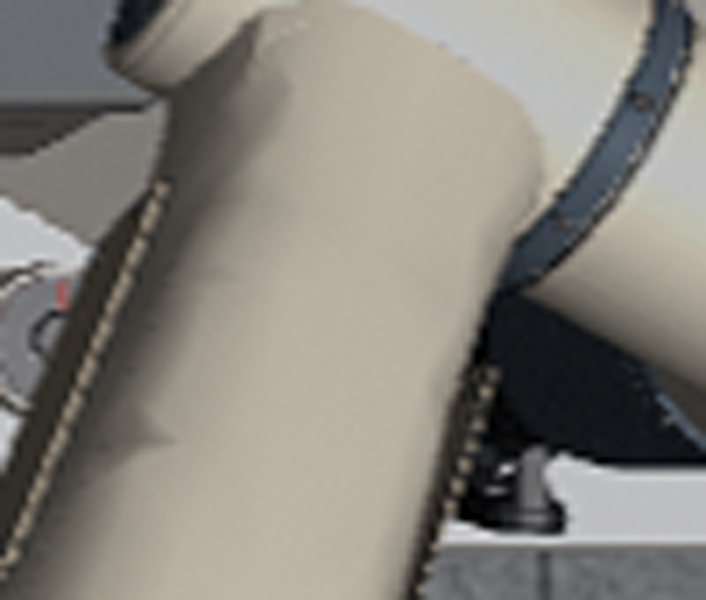

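Request:
jog_arm([
  [[0, 0, 0, 0, 0, 0, 50], [0, 0, 0, 0, 0, 0, 45], [0, 0, 0, 0, 0, 0, 40], [0, 0, 0, 0, 0, 0, 35], [0, 0, 0, 0, 0, 0, 22], [0, 0, 0, 0, 0, 0, 22], [0, 0, 0, 0, 0, 0, 22], [0, 0, 0, 0, 0, 0, 22], [0, 0, 0, 0, 0, 0, 22], [0, 0, 0, 0, 0, 0, 22]],
])

```text
t: 20.27
tool_pos: [0.4724, -0.4447, 0.0301]
tool_rot: [[-1.0, 0.012, 0.0], [0.012, 1.0, -0.0], [-0.0, -0.0, -1.0]]
wrist_force: [0.7, -0.5, 3.3]
finger_gap: 0.396
```

```bash
python3 st.py; python3 look.py scene s12 330 120 390 200
```

```text
20.27 [ 0.4724 -0.4447  0.0301] yaw 179.32 z [ 0. -0. -1.] F [ 0.7 -0.5  3.3] gap 33.8 j [-0.51  0.55  0.08  0.   -1.11  0.5 ]
7.5
```

View pics/s12.png

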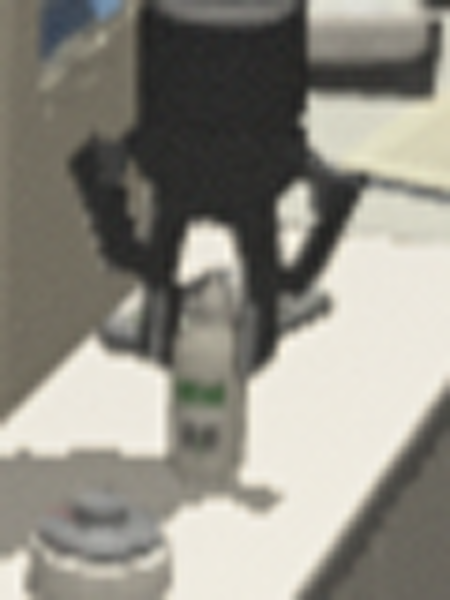

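Request:
jog_arm([
  [[0, 0, -4, 0, 0, 0, 22], [0, 0, -10, 0, 0, 0, 22], [0, 0, -16, 0, 0, 0, 22], [0, 0, -20, 0, 0, 0, 22], [0, 0, -20, 0, 0, 0, 22], [0, 0, -16, 0, 0, 0, 22], [0, 0, -10, 0, 0, 0, 22], [0, 0, -4, 0, 0, 0, 22], [0, 0, 0, 0, 0, 0, 22], [0, 6, 0, 0, 0, 0, 22]],
])

```text
t: 21.15
tool_pos: [0.4718, -0.4385, 0.1286]
tool_rot: [[-1.0, 0.013, -0.001], [0.013, 1.0, 0.001], [0.001, 0.001, -1.0]]
wrist_force: [0.1, -0.2, -0.6]
finger_gap: 0.399
```

Request:
jog_arm([
  [[0, 14, 0, 0, 0, 0, 22], [0, 22, 0, 0, 0, 0, 22], [0, 26, 0, 0, 0, 0, 22], [0, 28, 0, 0, 0, 0, 22], [0, 28, 0, 0, 0, 0, 22], [0, 28, 0, 0, 0, 0, 22], [0, 28, 0, 0, 0, 0, 22], [0, 26, 0, 0, 0, 0, 22], [0, 16, 0, 0, 0, 0, 22], [0, 8, 0, 0, 0, 0, 22]],
])

```text
t: 21.98
tool_pos: [0.474, -0.212, 0.1287]
tool_rot: [[-1.0, 0.01, -0.002], [0.01, 1.0, 0.001], [0.002, 0.001, -1.0]]
wrist_force: [0.2, -0.3, -0.5]
finger_gap: 0.406
```

Request:
jog_arm([
  [[0, 8, 0, 0, 0, 0, 22], [0, 3, 0, 0, 0, 0, 22], [0, 0, 0, 0, 0, 0, 22], [0, 0, 10, 0, 0, 0, 22], [0, 0, 18, 0, 0, 0, 22], [0, 0, 20, 0, 0, 0, 22], [0, 0, 16, 0, 0, 0, 22], [0, 0, 10, 0, 0, 0, 22], [0, 0, 0, 0, 0, 0, 22], [0, 0, 0, 0, 0, 0, 22]],
])

```text
t: 22.82
tool_pos: [0.4748, -0.2041, 0.0554]
tool_rot: [[-1.0, 0.012, -0.001], [0.012, 1.0, -0.0], [0.001, -0.0, -1.0]]
wrist_force: [0.6, 0.4, -0.0]
finger_gap: 0.4
```

```bash
python3 st.py; python3 look.py scene s13 270 140 370 250;python3 look.py top t13 290 190 430 275
```

```text
22.82 [ 0.4748 -0.2041  0.0554] yaw 179.28 z [-0.001 -0.    -1.   ] F [ 0.6  0.4 -0. ] gap 34.1 j [-0.1   0.29 -0.25  0.   -1.02  0.09]
5.454545454545454
5.714285714285714
```

View pics/s13.png

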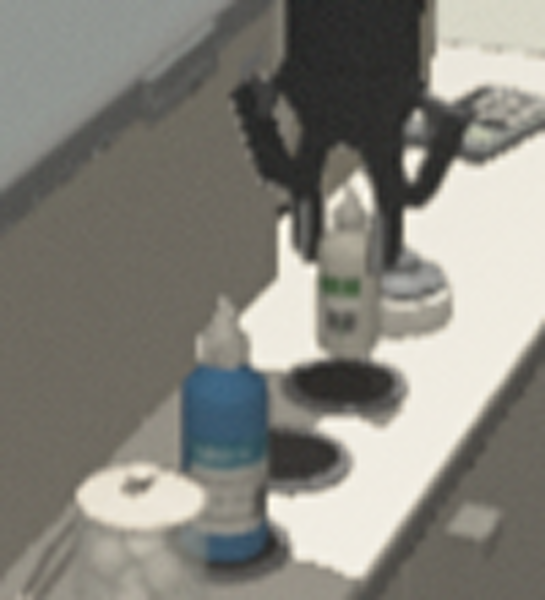

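View pics/t13.png

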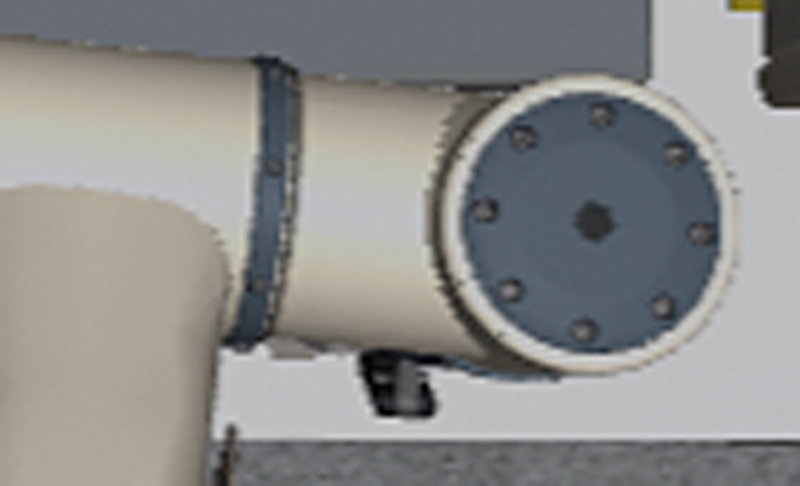

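Request:
jog_arm([
  [[2, 0, 0, 0, 0, 0, 22], [0, 0, 5, 0, 0, 0, 22], [0, 0, 6, 0, 0, 0, 22], [0, 0, 4, 0, 0, 0, 22], [0, 0, 2, 0, 0, 0, 22], [0, 0, 1, 0, 0, 0, 22], [0, 0, 0.5, 0, 0, 0, 22], [0, 0, 0, 0, 0, 0, 22], [0, 0, 0, 0, 0, 0, 22], [0, 0, 0, 0, 0, 0, 22]],
])

```text
t: 23.75
tool_pos: [0.4733, -0.2035, 0.0375]
tool_rot: [[-1.0, 0.012, 0.0], [0.012, 1.0, -0.0], [-0.0, -0.0, -1.0]]
wrist_force: [0.5, -0.1, -0.7]
finger_gap: 0.4
```

```bash
python3 st.py; python3 look.py scene s14 300 160 370 230
```

```text
23.75 [ 0.4733 -0.2035  0.0375] yaw 179.31 z [ 0. -0. -1.] F [ 0.5 -0.1 -0.7] gap 34.1 j [-0.1   0.31 -0.28  0.   -0.98  0.09]
8.571428571428571
```

View pics/s14.png

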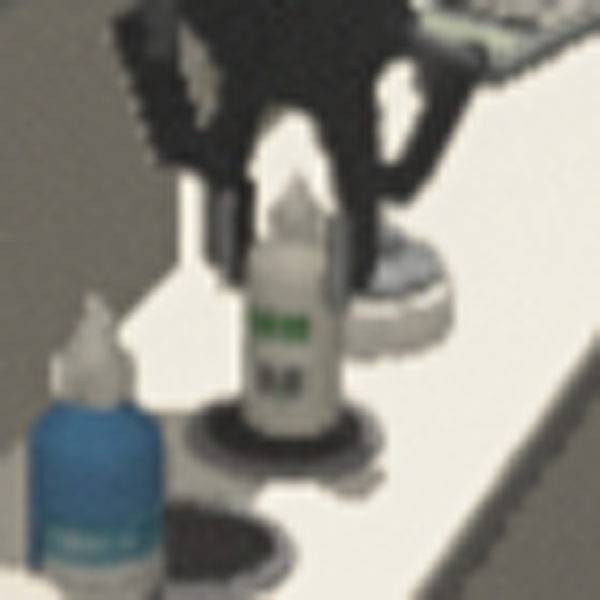

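Request:
jog_arm([
  [[0, 0, 1, 0, 0, 0, 22], [0, 0, 1, 0, 0, 0, 22], [0, 0, 0.5, 0, 0, 0, 22], [0, 0, 0, 0, 0, 0, 22], [0, 0, 0, 0, 0, 0, 36], [0, 0, 0, 0, 0, 0, 42], [0, 0, 0, 0, 0, 0, 48], [0, 0, 0, 0, 0, 0, 54], [0, 0, 0, 0, 0, 0, 60], [0, 0, 0, 0, 0, 0, 60]],
])

```text
t: 24.63
tool_pos: [0.4731, -0.2035, 0.0347]
tool_rot: [[-1.0, 0.012, -0.0], [0.012, 1.0, 0.0], [0.0, 0.0, -1.0]]
wrist_force: [0.1, -0.5, 1.1]
finger_gap: 0.701
```

Request:
jog_arm([
  [[0, 0, 0, 0, 0, 0, 60], [0, 0, -8, 0, 0, 0, 60], [0, 0, -15, 0, 0, 0, 60], [0, 0, -20, 0, 0, 0, 60], [0, 0, -25, 0, 0, 0, 60], [0, 0, -30, 0, 0, 0, 60], [0, 0, -30, 0, 0, 0, 60], [0, 0, -30, 0, 0, 0, 60], [0, 0, -15, 0, 0, 0, 60], [0, 15, 0, 0, 0, 0, 60]],
])

```text
t: 25.47
tool_pos: [0.4752, -0.1905, 0.2129]
tool_rot: [[-1.0, 0.013, 0.008], [0.013, 1.0, -0.003], [-0.008, -0.003, -1.0]]
wrist_force: [0.6, -0.4, 0.1]
finger_gap: 0.699
```

Request:
jog_arm([
  [[0, 30, 0, 0, 0, 0, 60], [0, 35, 0, 0, 0, 0, 60], [0, 35, 0, 0, 0, 0, 60], [0, 35, 0, 0, 0, 0, 60], [0, 35, 0, 0, 0, 0, 60], [0, 35, 0, 0, 0, 0, 60], [0, 35, 0, 0, 0, 0, 60], [0, 35, 0, 0, 0, 0, 60], [0, 35, 0, 0, 0, 0, 60], [0, 35, 0, 0, 0, 0, 60]],
])

```text
t: 26.3
tool_pos: [0.4771, 0.1582, 0.2087]
tool_rot: [[-1.0, 0.012, 0.001], [0.012, 1.0, 0.0], [-0.001, 0.0, -1.0]]
wrist_force: [0.3, 0.4, 1.2]
finger_gap: 0.7
```

```bash
python3 st.py; python3 look.py scene s15 270 140 370 240;python3 look.py top t15 270 200 400 265
```

```text
26.3 [0.4771 0.1582 0.2087] yaw 179.33 z [ 0.001  0.    -1.   ] F [0.3 0.4 1.2] gap 59.8 j [ 0.63  0.16 -0.02  0.   -1.39 -0.64]
6.0
6.153846153846154
```

View pics/s15.png

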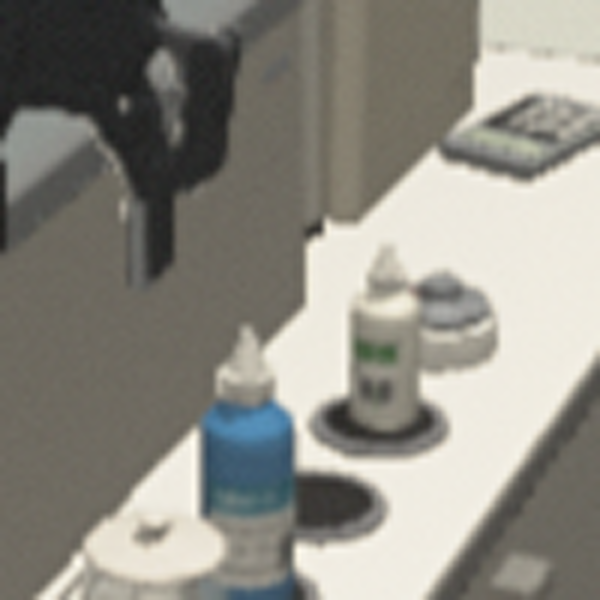

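View pics/t15.png

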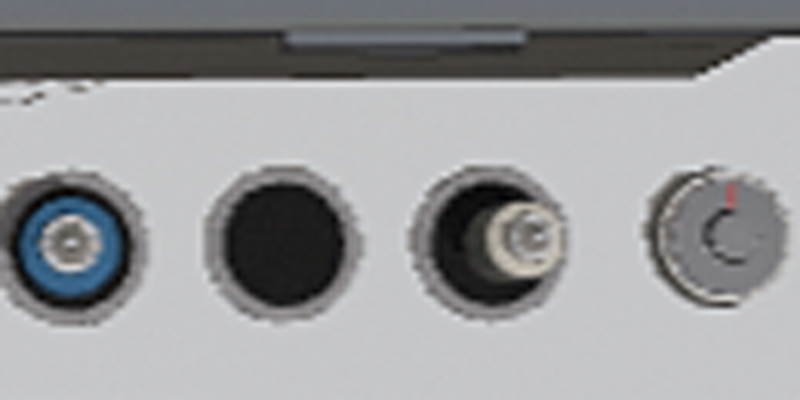

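Run:
```python
from h import *
c=np.load('t15.npz')
f=6.1538
P=lambda u,v,z:print(z,cast(c,270+u/f-.5,200+v/f-.5,z).round(4))
P(524.5,240,.079);P(535,235,.102);P(490,243,.005)
P(70,245,.110);P(70,240,.143);P(73,246,.005)
cv2.imwrite('pics/f.png',cv2.resize(c['color'][222:258,330:372,::-1],None,fx=16,fy=16,interpolation=cv2.INTER_NEAREST))
```

```text
0.079 [ 0.4713 -0.2063  0.079 ]
0.102 [ 0.4727 -0.2069  0.102 ]
0.005 [ 0.4725 -0.2027  0.005 ]
0.11 [ 0.4671 -0.0067  0.11  ]
0.143 [ 0.4681 -0.0065  0.143 ]
0.005 [ 0.4701 -0.0089  0.005 ]
```

View pics/f.png

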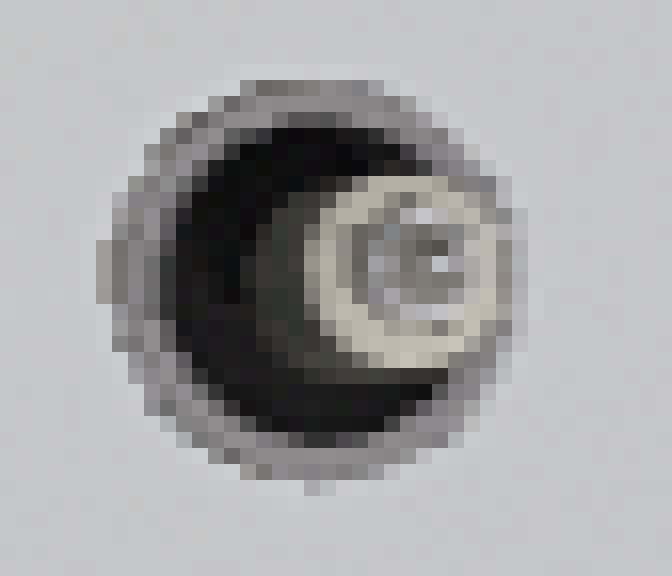

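Request:
jog_arm([
  [[2, 20, 0, 0, 0, 0, 50], [2, 25, 0, 0, 0, 0, 50], [2, 20, 0, 0, 0, 0, 50], [1, 12, 0, 0, 0, 0, 50], [0, 4, 0, 0, 0, 0, 50], [0, 0, 10, 0, 0, 0, 50], [0, 0, 20, 0, 0, 0, 50], [0, 0, 30, 0, 0, 0, 50], [0, 0, 20, 0, 0, 0, 50], [0, 0, 10, 0, 0, 0, 50]],
])

```text
t: 27.23
tool_pos: [0.4698, 0.2353, 0.1145]
tool_rot: [[-1.0, 0.013, -0.004], [0.013, 1.0, -0.003], [0.004, -0.003, -1.0]]
wrist_force: [0.2, -0.2, -0.4]
finger_gap: 0.587
```

Request:
jog_arm([
  [[0, 0, 0, 0, 0, 0, 50], [0, 0, 5, 0, 0, 0, 50], [0, 0, 10, 0, 0, 0, 50], [0, 0, 10, 0, 0, 0, 50], [0, 0, 5, 0, 0, 0, 50], [0, 0, 0, 0, 0, 0, 50], [0, 0, 0, 0, 0, 0, 50], [0, 0, 0, 0, 0, 0, 50], [0, 0, 0, 0, 0, 0, 50], [0, 0, 0, 0, 0, 0, 50]],
])

```text
t: 28.07
tool_pos: [0.4717, 0.2378, 0.0882]
tool_rot: [[-1.0, 0.012, 0.001], [0.012, 1.0, 0.001], [-0.001, 0.001, -1.0]]
wrist_force: [0.5, 0.3, -0.1]
finger_gap: 0.583
```

```bash
python3 st.py; python3 look.py scene s16 230 210 310 310;python3 look.py top t16 150 200 240 265
```

```text
28.07 [0.4717 0.2378 0.0882] yaw 179.32 z [ 0.001  0.001 -1.   ] F [ 0.5  0.3 -0.1] gap 49.8 j [ 0.76  0.28 -0.18  0.   -1.11 -0.78]
6.0
8.88888888888889
```

View pics/s16.png

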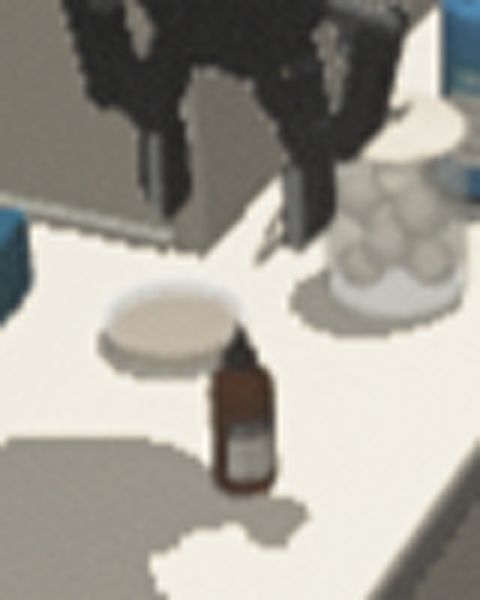

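View pics/t16.png

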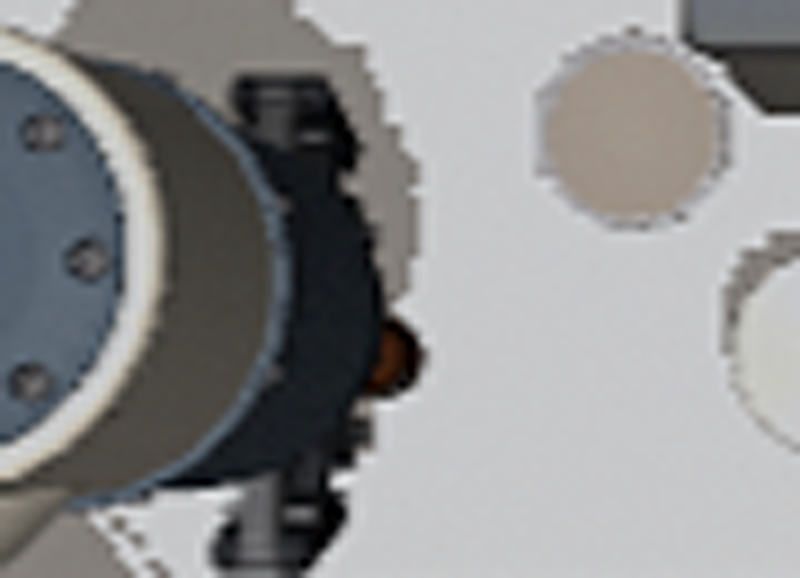

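Request:
jog_arm([
  [[0, 3, 0, 0, 0, 0, 50], [0, 0, 6, 0, 0, 0, 50], [0, 0, 10, 0, 0, 0, 50], [0, 0, 12, 0, 0, 0, 50], [0, 0, 12, 0, 0, 0, 50], [0, 0, 12, 0, 0, 0, 50], [0, 0, 8, 0, 0, 0, 50], [0, 0, 6, 0, 0, 0, 50], [0, 0, 4, 0, 0, 0, 50], [0, 0, 0, 0, 0, 0, 50]],
])

```text
t: 29.0
tool_pos: [0.471, 0.2402, 0.0169]
tool_rot: [[-1.0, 0.012, -0.001], [0.012, 1.0, -0.001], [0.001, -0.001, -1.0]]
wrist_force: [-0.2, 0.2, 0.9]
finger_gap: 0.586
```

Request:
jog_arm([
  [[0, 0, 0, 0, 0, 0, 50], [0, 0, 0, 0, 0, 0, 45], [0, 0, 0, 0, 0, 0, 40], [0, 0, 0, 0, 0, 0, 35], [0, 0, 0, 0, 0, 0, 30], [0, 0, 0, 0, 0, 0, 12], [0, 0, 0, 0, 0, 0, 12], [0, 0, 0, 0, 0, 0, 12], [0, 0, 0, 0, 0, 0, 12], [0, 0, 0, 0, 0, 0, 12]],
])

```text
t: 29.83
tool_pos: [0.4717, 0.2408, 0.0182]
tool_rot: [[-1.0, 0.012, 0.001], [0.012, 1.0, 0.0], [-0.001, 0.0, -1.0]]
wrist_force: [-1.1, -0.5, 4.7]
finger_gap: 0.276
```

```bash
python3 st.py; python3 look.py scene s17 230 210 310 310
```

```text
29.83 [0.4717 0.2408 0.0182] yaw 179.32 z [ 0.001  0.    -1.   ] F [-1.1 -0.5  4.7] gap 23.6 j [ 0.77  0.36 -0.27  0.   -0.94 -0.78]
6.0
```

View pics/s17.png

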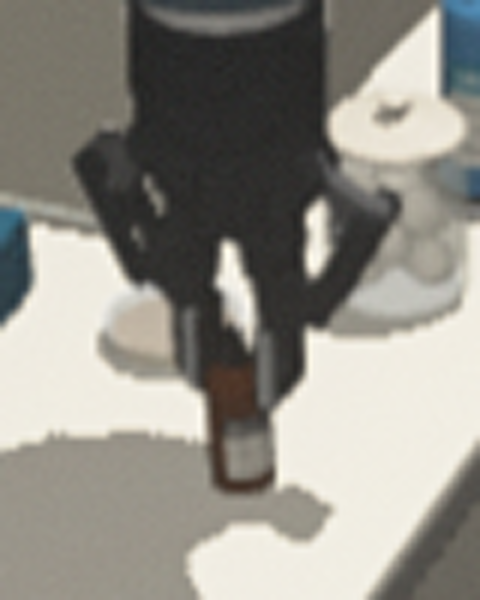

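Request:
jog_arm([
  [[0, 0, -4, 0, 0, 0, 12], [0, 0, -10, 0, 0, 0, 12], [0, 0, -18, 0, 0, 0, 12], [0, 0, -25, 0, 0, 0, 12], [0, 0, -28, 0, 0, 0, 12], [0, 0, -28, 0, 0, 0, 12], [0, 0, -28, 0, 0, 0, 12], [0, 0, -22, 0, 0, 0, 12], [0, 0, -12, 0, 0, 0, 12], [0, 0, -5, 0, 0, 0, 12]],
])

```text
t: 30.72
tool_pos: [0.4723, 0.241, 0.2008]
tool_rot: [[-1.0, 0.012, 0.004], [0.012, 1.0, 0.003], [-0.004, 0.003, -1.0]]
wrist_force: [-0.4, 0.9, -0.4]
finger_gap: 0.274
```

Request:
jog_arm([
  [[0, -8, 0, 0, 0, 0, 12], [0, -16, 0, 0, 0, 0, 12], [0, -24, 0, 0, 0, 0, 12], [0, -28, 0, 0, 0, 0, 12], [0, -28, 0, 0, 0, 0, 12], [0, -28, 0, 0, 0, 0, 12], [0, -28, 0, 0, 0, 0, 12], [0, -28, 0, 0, 0, 0, 12], [0, -28, 0, 0, 0, 0, 12], [0, -28, 0, 0, 0, 0, 12]],
])

```text
t: 31.55
tool_pos: [0.4667, -0.006, 0.1964]
tool_rot: [[-1.0, 0.012, -0.003], [0.012, 1.0, -0.001], [0.003, -0.001, -1.0]]
wrist_force: [0.3, -0.2, -0.7]
finger_gap: 0.28
```

Request:
jog_arm([
  [[0, -28, 0, 0, 0, 0, 12], [0, -28, 0, 0, 0, 0, 12], [0, -22, 0, 0, 0, 0, 12], [0, -14, 0, 0, 0, 0, 12], [0, -8, 0, 0, 0, 0, 12], [0, -4, 0, 0, 0, 0, 12], [0, 0, 0, 0, 0, 0, 12], [0, 0, 0, 0, 0, 0, 12], [0, 0, 0, 0, 0, 0, 12], [0, 0, 0, 0, 0, 0, 12]],
])

```text
t: 32.38
tool_pos: [0.4673, -0.1067, 0.1978]
tool_rot: [[-1.0, 0.011, 0.0], [0.011, 1.0, 0.0], [-0.0, 0.0, -1.0]]
wrist_force: [0.2, -0.7, -0.8]
finger_gap: 0.282
```

```bash
python3 st.py; python3 look.py scene s18 260 110 370 250
```

```text
32.38 [ 0.4673 -0.1067  0.1978] yaw 179.38 z [ 0.  0. -1.] F [ 0.2 -0.7 -0.8] gap 24.1 j [ 0.1   0.12 -0.09 -0.   -1.36 -0.11]
4.285714285714286
```

View pics/s18.png

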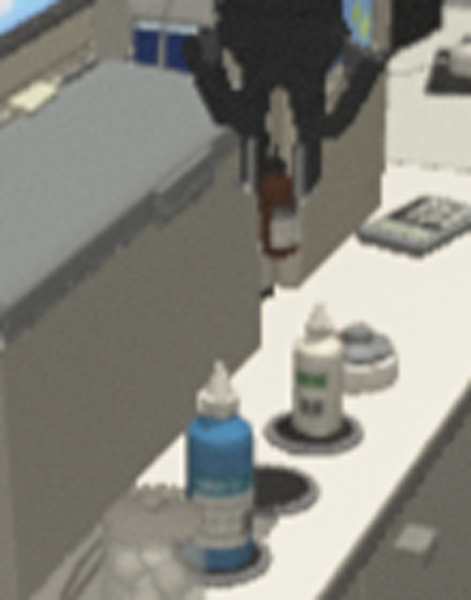

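Request:
jog_arm([
  [[-5, 0, 0, 0, 0, 0, 12], [0, 0, 10, 0, 0, 0, 12], [0, 0, 20, 0, 0, 0, 12], [0, 0, 25, 0, 0, 0, 12], [0, 0, 25, 0, 0, 0, 12], [0, 0, 25, 0, 0, 0, 12], [0, 0, 25, 0, 0, 0, 12], [0, 0, 18, 0, 0, 0, 12], [0, 0, 8, 0, 0, 0, 12], [0, 0, 4, 0, 0, 0, 12]],
])

```text
t: 33.27
tool_pos: [0.4712, -0.1074, 0.0361]
tool_rot: [[-1.0, 0.012, -0.003], [0.012, 1.0, -0.0], [0.003, -0.0, -1.0]]
wrist_force: [0.4, -0.4, 0.4]
finger_gap: 0.272
```

Request:
jog_arm([
  [[0, 0, 3, 0, 0, 0, 12], [0, 0, 3, 0, 0, 0, 12], [0, 0, 2, 0, 0, 0, 12], [0, 0, 1, 0, 0, 0, 12], [0, 0, 0, 0, 0, 0, 12], [0, 0, 0, 0, 0, 0, 12], [0, 0, 0, 0, 0, 0, 12], [0, 0, 0, 0, 0, 0, 12], [0, 0, 0, 0, 0, 0, 12], [0, 0, 0, 0, 0, 0, 12]],
])

```text
t: 34.1
tool_pos: [0.4723, -0.1074, 0.0289]
tool_rot: [[-1.0, 0.012, 0.0], [0.012, 1.0, 0.0], [-0.0, 0.0, -1.0]]
wrist_force: [-0.3, 0.0, -0.9]
finger_gap: 0.284
```

```bash
python3 st.py; python3 look.py scene s19 280 150 360 250
```

```text
34.1 [ 0.4723 -0.1074  0.0289] yaw 179.32 z [ 0.  0. -1.] F [-0.3  0.  -0.9] gap 24.3 j [ 0.1   0.27 -0.37  0.   -0.93 -0.11]
6.0
```

View pics/s19.png

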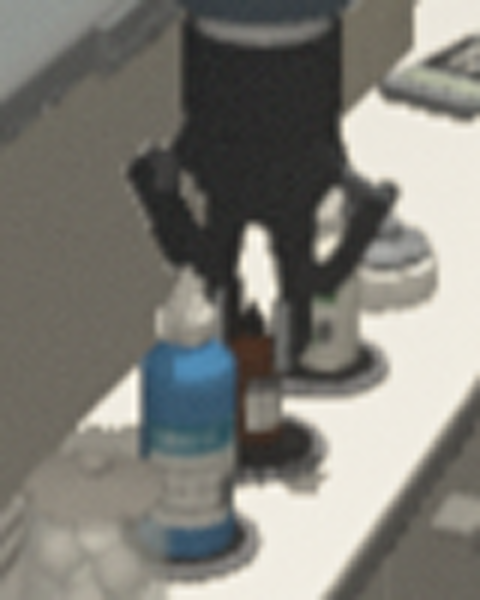

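Request:
jog_arm([
  [[0, 0, 2, 0, 0, 0, 12], [0, 0, 1.5, 0, 0, 0, 12], [0, 0, 1, 0, 0, 0, 12], [0, 0, 0.5, 0, 0, 0, 12], [0, 0, 0.5, 0, 0, 0, 12], [0, 0, 0, 0, 0, 0, 12], [0, 0, 0, 0, 0, 0, 12], [0, 0, 0, 0, 0, 0, 12], [0, 0, 0, 0, 0, 0, 12], [0, 0, 0, 0, 0, 0, 12]],
])

```text
t: 34.98
tool_pos: [0.4723, -0.1075, 0.0233]
tool_rot: [[-1.0, 0.012, 0.0], [0.012, 1.0, 0.0], [-0.0, 0.0, -1.0]]
wrist_force: [-0.6, 0.0, 1.0]
finger_gap: 0.277
```

```bash
python3 st.py
```

```text
34.98 [ 0.4723 -0.1075  0.0233] yaw 179.31 z [ 0.  0. -1.] F [-0.6  0.   1. ] gap 23.7 j [ 0.1   0.27 -0.38  0.   -0.92 -0.11]
```

Contact. Release, rise, head left toward the cover box.

Request:
jog_arm([
  [[0, 0, 0, 0, 0, 0, 26], [0, 0, 0, 0, 0, 0, 30], [0, 0, 0, 0, 0, 0, 36], [0, 0, 0, 0, 0, 0, 42], [0, 0, 0, 0, 0, 0, 48], [0, 0, 0, 0, 0, 0, 52], [0, 0, 0, 0, 0, 0, 52], [0, 0, 0, 0, 0, 0, 52], [0, 0, -5, 0, 0, 0, 52], [0, 0, -10, 0, 0, 0, 52]],
])

```text
t: 35.82
tool_pos: [0.4713, -0.1074, 0.0377]
tool_rot: [[-1.0, 0.012, -0.003], [0.012, 1.0, 0.0], [0.003, 0.0, -1.0]]
wrist_force: [-0.7, 0.9, -0.1]
finger_gap: 0.608
```

Request:
jog_arm([
  [[0, 0, -15, 0, 0, 0, 60], [0, 0, -20, 0, 0, 0, 60], [0, 0, -25, 0, 0, 0, 60], [0, 0, -30, 0, 0, 0, 60], [0, 0, -30, 0, 0, 0, 60], [0, 0, -30, 0, 0, 0, 60], [0, 0, -15, 0, 0, 0, 60], [0, 10, 0, 0, 0, 0, 60], [0, 20, 0, 0, 0, 0, 60], [0, 35, 0, 0, 0, 0, 60]],
])

```text
t: 36.65
tool_pos: [0.4727, -0.043, 0.2032]
tool_rot: [[-1.0, 0.015, -0.0], [0.015, 1.0, -0.0], [0.0, -0.0, -1.0]]
wrist_force: [0.3, -0.6, -0.7]
finger_gap: 0.703
```

Request:
jog_arm([
  [[0, 35, 0, 0, 0, 0, 60], [0, 35, 0, 0, 0, 0, 60], [0, 35, 0, 0, 0, 0, 60], [0, 35, 0, 0, 0, 0, 60], [0, 35, 0, 0, 0, 0, 60], [0, 35, 0, 0, 0, 0, 60], [0, 35, 0, 0, 0, 0, 60], [0, 35, 0, 0, 0, 0, 60], [0, 35, 0, 0, 0, 0, 60], [0, 35, 0, 0, 0, 0, 60]],
])

```text
t: 37.48
tool_pos: [0.4764, 0.3093, 0.2028]
tool_rot: [[-1.0, 0.012, -0.001], [0.012, 1.0, -0.0], [0.001, -0.0, -1.0]]
wrist_force: [1.2, 0.3, 0.2]
finger_gap: 0.701
```

```bash
python3 st.py; python3 look.py scene s20 270 160 370 250;python3 look.py top t20 270 200 400 265; python3 look.py top t20b 100 140 240 245
```

```text
37.48 [0.4764 0.3093 0.2028] yaw 179.33 z [-0.001 -0.    -1.   ] F [1.2 0.3 0.2] gap 59.9 j [ 0.85  0.29  0.14 -0.   -1.42 -0.86]
6.666666666666667
6.153846153846154
5.714285714285714
```

View pics/s20.png

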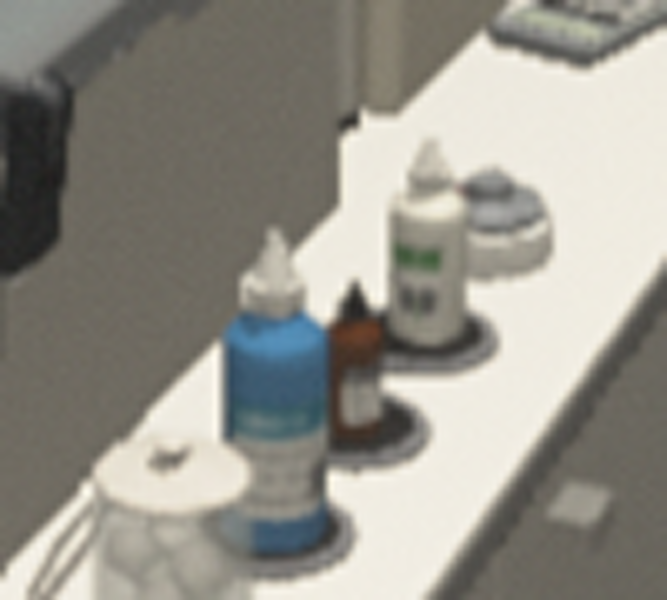

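View pics/t20.png

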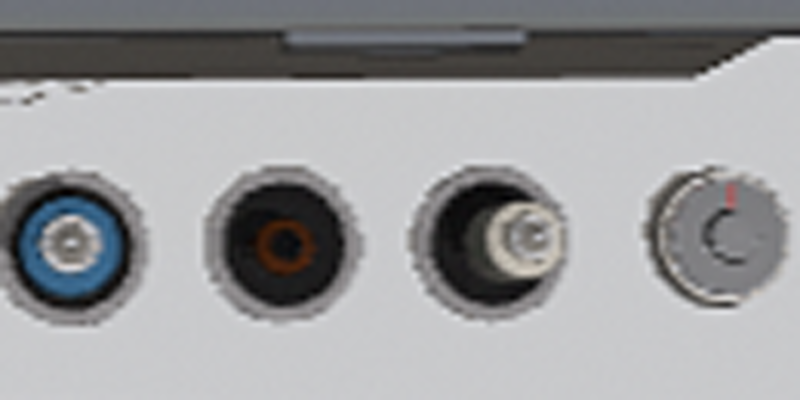

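View pics/t20b.png

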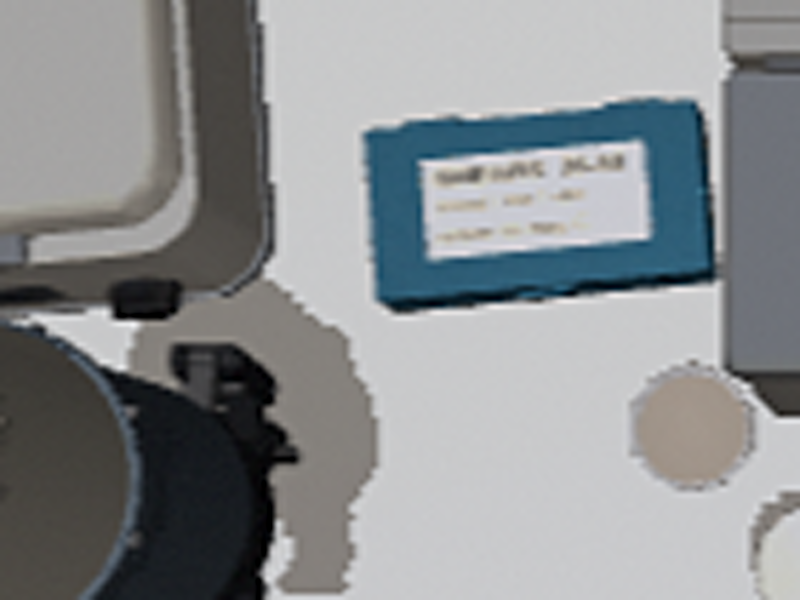

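Run:
```python
from h import *
c=np.load('t20b.npz');c={k:c[k] for k in c};f=5.714
P=lambda u,v,z:cast(c,100+u/f-.5,140+v/f-.5,z)
K=[P(*p,.041) for p in((365,130),(697,100),(712,272),(380,300))]
print(np.round(K,4),np.mean(K,0));d=lambda a,b:np.linalg.norm(K[a]-K[b]);print(d(0,1),d(1,2),d(2,3),d(3,0))
print('label',np.mean([P(*p,.041) for p in((420,158),(645,140),(652,238),(428,260))],0))
print('base front', P(712,280,0),P(390,312,0))
im=c['color'];cv2.imwrite('pics/g.png',cv2.resize(im[150:200,158:232,::-1],None,fx=10.8,fy=10.8,interpolation=cv2.INTER_NEAREST))
s=np.load('scene0.npz')
cv2.imwrite('pics/g2.png',cv2.resize(s['color'][230:300,165:250,::-1],None,fx=8,fy=8,interpolation=cv2.INTER_CUBIC))
```

```text
[[0.6848 0.3252 0.041 ]
 [0.7009 0.1618 0.041 ]
 [0.615  0.1529 0.041 ]
 [0.6002 0.3153 0.041 ]] [0.65019664 0.23878023 0.041     ]
0.16426990603209568 0.08636065407711319 0.16309815902958053 0.08520079122581288
label [0.65083937 0.23994074 0.041     ]
base front [0.61692835 0.15764111 0.        ] [0.59964498 0.3201448  0.        ]
```

View pics/g.png

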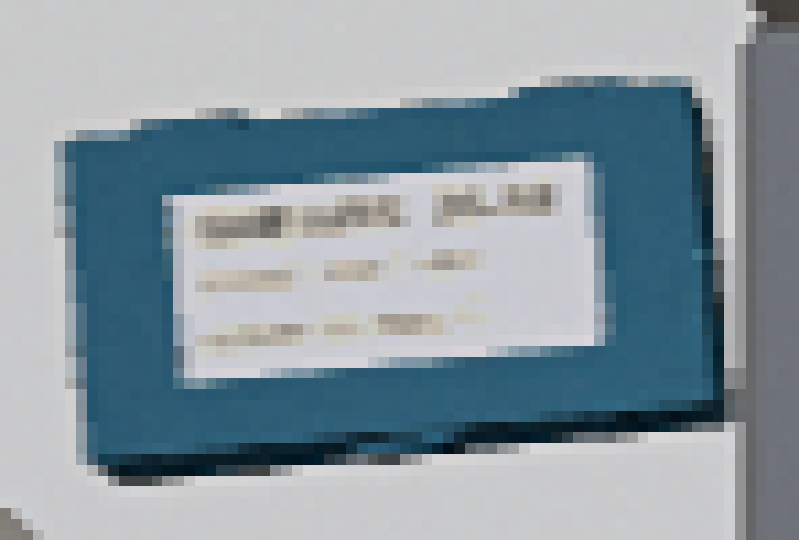

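View pics/g2.png

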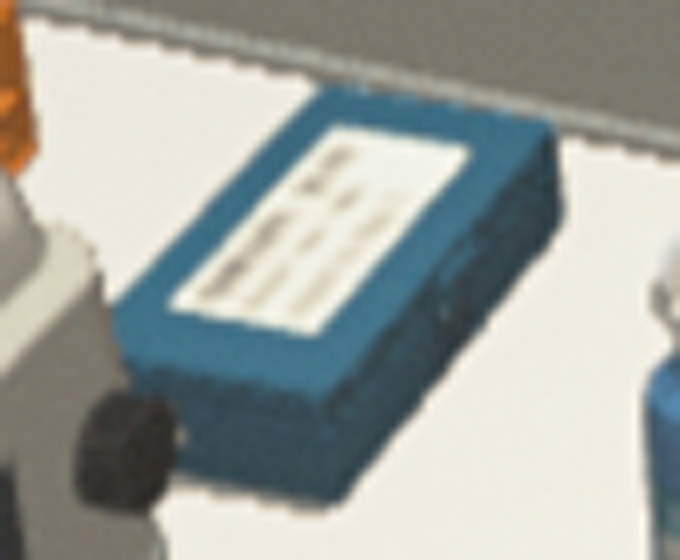

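Request:
jog_arm([
  [[-1, 15, 0, 0, 0, 0, 66], [-1, 25, 0, 0, 0, 0, 66], [-1, 28, 0, 0, 0, 0, 66], [-1, 25, 0, 0, 0, 0, 66], [-1, 20, 0, 0, 0, 0, 66], [-1, 12, 0, 0, 0, 0, 66], [0, 3, 0, 0, 0, 0, 66], [0, 0, 0, 0, 0, 0.12, 66], [0, 0, 10, 0, 0, 0, 66], [0, 0, 20, 0, 0, 0, 66]],
])

```text
t: 38.47
tool_pos: [0.486, 0.4354, 0.1754]
tool_rot: [[-0.992, 0.13, 0.004], [0.13, 0.992, 0.004], [-0.003, 0.004, -1.0]]
wrist_force: [0.1, 1.0, -0.4]
finger_gap: 0.771
```

Request:
jog_arm([
  [[0, 0, 25, 0, 0, 0, 66], [0, 0, 25, 0, 0, 0, 66], [0, 0, 20, 0, 0, 0, 66], [0, 0, 15, 0, 0, 0, 66], [0, 0, 10, 0, 0, 0, 66], [0, 0, 5, 0, 0, 0, 66], [0, 0, 0, 0, 0, 0, 66], [0, 0, 0, 0, 0, 0, 66], [0, 0, 0, 0, 0, 0, 66], [0, 0, 0, 0, 0, 0, 66]],
])

```text
t: 39.3
tool_pos: [0.4853, 0.436, 0.0745]
tool_rot: [[-0.991, 0.131, 0.001], [0.131, 0.991, 0.002], [-0.001, 0.002, -1.0]]
wrist_force: [0.4, -0.2, 0.9]
finger_gap: 0.771
```

```bash
python3 st.py; python3 look.py scene s21 180 240 280 360;python3 look.py top t21 80 190 180 265
```

```text
39.3 [0.4853 0.436  0.0745] yaw 172.46 z [ 0.001  0.002 -1.   ] F [ 0.4 -0.2  0.9] gap 65.8 j [ 0.97  0.52  0.15  0.   -1.2  -1.1 ]
5.0
8.0
```

View pics/s21.png

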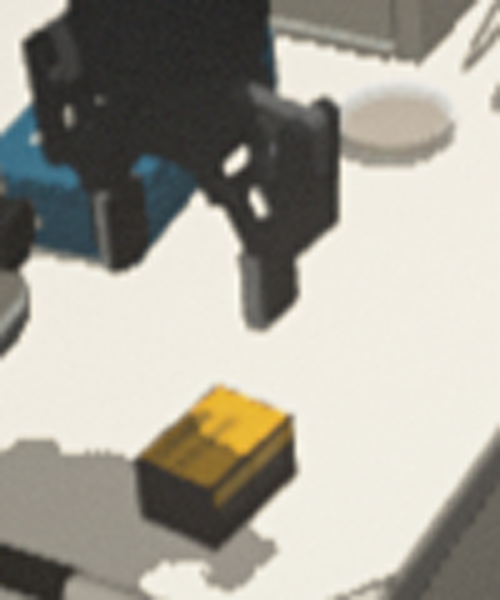

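View pics/t21.png

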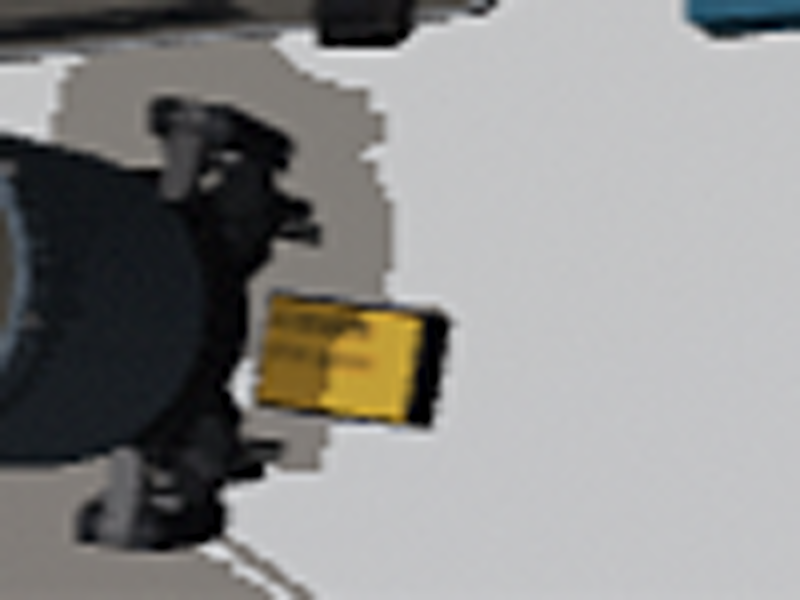

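Run:
```python
from h import *
c=np.load('t21.npz')
P=lambda u,v,z:cast(c,80+u/8-.5,190+v/8-.5,z).round(4)
print('tips mid',P(291,341,.085),P(291,341,.095),'box',P(342,357,.032))
K=[P(*p,.032) for p in((268,292),(424,312),(407,422),(256,405))];print(K,np.mean(K,0))
```

```text
tips mid [0.485  0.4352 0.085 ] [0.4845 0.4316 0.095 ] box [0.482  0.4359 0.032 ]
[array([0.5046, 0.4626, 0.032 ]), array([0.4979, 0.4079, 0.032 ]), array([0.4595, 0.4124, 0.032 ]), array([0.4651, 0.4651, 0.032 ])] [0.481775 0.437    0.032   ]
```

Request:
jog_arm([
  [[3, 1, 0, 0, 0, 0, 66], [0, 0, 8, 0, 0, 0, 66], [0, 0, 12, 0, 0, 0, 66], [0, 0, 12, 0, 0, 0, 66], [0, 0, 12, 0, 0, 0, 66], [0, 0, 10, 0, 0, 0, 66], [0, 0, 8, 0, 0, 0, 66], [0, 0, 3, 0, 0, 0, 66], [0, 0, 0, 0, 0, 0, 66], [0, 0, 0, 0, 0, 0, 66]],
])

```text
t: 40.23
tool_pos: [0.4822, 0.437, 0.0086]
tool_rot: [[-0.991, 0.131, 0.0], [0.131, 0.991, 0.0], [-0.0, 0.0, -1.0]]
wrist_force: [1.2, 0.9, -0.2]
finger_gap: 0.777
```

```bash
python3 st.py; python3 look.py scene s22 180 240 280 360
```

```text
40.23 [0.4822 0.437  0.0086] yaw 172.45 z [ 0.  0. -1.] F [ 1.2  0.9 -0.2] gap 66.3 j [ 0.98  0.57  0.06  0.   -1.06 -1.11]
5.0
```

View pics/s22.png

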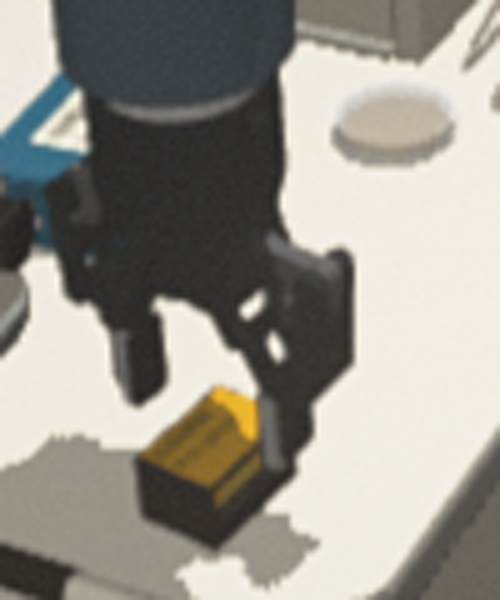

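Request:
jog_arm([
  [[0, 0, 2, 0, 0, 0, 66], [0, 0, 1, 0, 0, 0, 60], [0, 0, 0, 0, 0, 0, 55], [0, 0, 0, 0, 0, 0, 50], [0, 0, 0, 0, 0, 0, 45], [0, 0, 0, 0, 0, 0, 30], [0, 0, 0, 0, 0, 0, 30], [0, 0, 0, 0, 0, 0, 30], [0, 0, 0, 0, 0, 0, 30], [0, 0, 0, 0, 0, 0, 30]],
])

```text
t: 41.12
tool_pos: [0.4822, 0.4371, 0.0059]
tool_rot: [[-0.991, 0.131, 0.001], [0.131, 0.991, 0.001], [-0.001, 0.001, -1.0]]
wrist_force: [-0.2, -0.7, 5.4]
finger_gap: 0.438
```

```bash
python3 st.py; python3 look.py scene s23 180 240 280 360
```

```text
41.12 [0.4822 0.4371 0.0059] yaw 172.45 z [ 0.001  0.001 -1.   ] F [-0.2 -0.7  5.4] gap 37.4 j [ 0.98  0.57  0.06  0.   -1.06 -1.11]
5.0
```

View pics/s23.png

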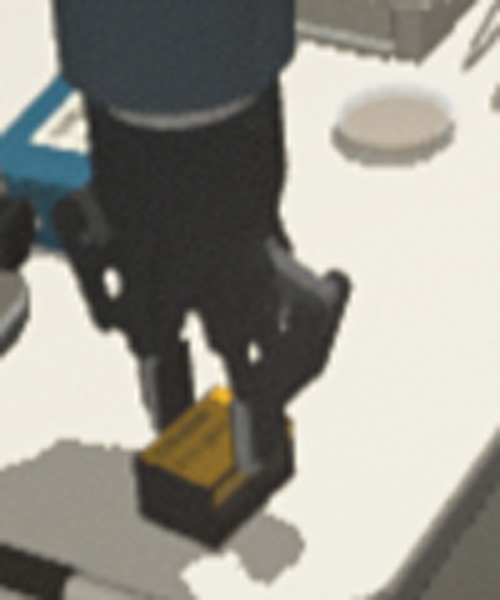

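Request:
jog_arm([
  [[0, 0, -4, 0, 0, 0, 30], [0, 0, -10, 0, 0, 0, 30], [0, 0, -18, 0, 0, 0, 30], [0, 0, -22, 0, 0, 0, 30], [0, 0, -22, 0, 0, 0, 30], [0, 0, -20, 0, 0, 0, 30], [0, 0, -12, 0, 0, 0, 30], [0, 0, -4, 0, 0, 0, 30], [0, 0, 0, 0, 0, -0.066, 30], [0, 0, 0, 0, 0, -0.066, 30]],
])

```text
t: 42.0
tool_pos: [0.4816, 0.4367, 0.1171]
tool_rot: [[-1.0, -0.003, -0.001], [-0.003, 1.0, -0.0], [0.001, -0.0, -1.0]]
wrist_force: [-0.4, -0.2, -0.7]
finger_gap: 0.442
```

Request:
jog_arm([
  [[0, 0, 0, 0, 0, 0, 30], [0, -10, 0, 0, 0, 0, 30], [0, -20, 0, 0, 0, 0, 30], [0, -26, 0, 0, 0, 0, 30], [0, -28, 0, 0, 0, 0, 30], [0, -28, 0, 0, 0, 0, 30], [0, -28, 0, 0, 0, 0, 30], [0, -26, 0, 0, 0, 0, 30], [0, -20, 0, 0, 0, 0, 30], [0, -10, 0, 0, 0, 0, 30]],
])

```text
t: 42.83
tool_pos: [0.4813, 0.238, 0.1172]
tool_rot: [[-1.0, 0.004, -0.001], [0.004, 1.0, -0.001], [0.001, -0.001, -1.0]]
wrist_force: [-0.5, 0.7, -0.5]
finger_gap: 0.443
```

```bash
python3 st.py; python3 look.py scene s24 150 120 310 300
```

```text
42.83 [0.4813 0.238  0.1172] yaw 179.8 z [-0.001 -0.001 -1.   ] F [-0.5  0.7 -0.5] gap 37.9 j [ 0.75  0.28 -0.1  -0.   -1.19 -0.75]
3.3333333333333335
```

View pics/s24.png

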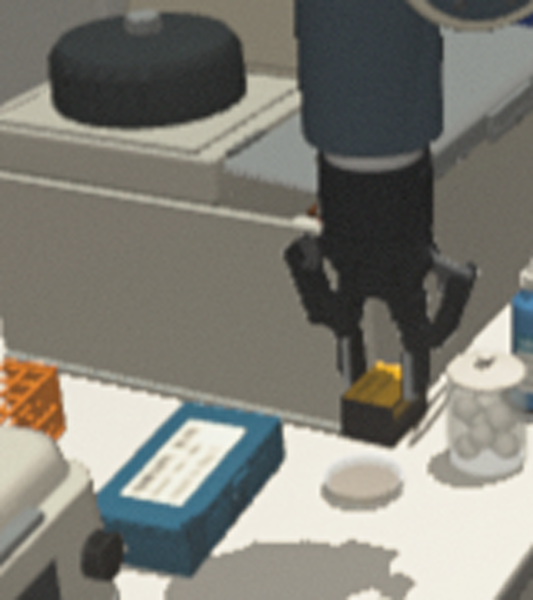

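Request:
jog_arm([
  [[-6, 0, 0, 0, 0, 0, 30], [-12, 0, 0, 0, 0, 0, 30], [-18, 0, 0, 0, 0, 0, 30], [-22, 0, 0, 0, 0, 0, 30], [-24, 0, 0, 0, 0, 0, 30], [-24, 0, 0, 0, 0, 0, 30], [-22, 0, 0, 0, 0, 0, 30], [-18, 0, 0, 0, 0, 0, 30], [-12, 0, 0, 0, 0, 0, 30], [-6, 0, 0, 0, 0, 0, 30]],
])

```text
t: 43.72
tool_pos: [0.6474, 0.2414, 0.1157]
tool_rot: [[-1.0, 0.001, -0.001], [0.001, 1.0, -0.001], [0.001, -0.001, -1.0]]
wrist_force: [-0.5, 0.0, -0.0]
finger_gap: 0.442
```

Request:
jog_arm([
  [[-3, 0, 0, 0, 0, 0, 30], [0, 0, 0, 0, 0, -0.05, 30], [0, 0, 0, 0, 0, -0.05, 30], [0, 0, 0, 0, 0, 0, 30], [0, 0, 0, 0, 0, 0, 30], [0, 0, 5, 0, 0, 0, 30], [0, 0, 8, 0, 0, 0, 30], [0, 0, 6, 0, 0, 0, 30], [0, 0, 0, 0, 0, 0, 30], [0, 0, 0, 0, 0, 0, 30]],
])

```text
t: 44.55
tool_pos: [0.6484, 0.2405, 0.0973]
tool_rot: [[-0.995, -0.1, -0.002], [-0.1, 0.995, -0.001], [0.002, -0.001, -1.0]]
wrist_force: [0.4, 0.2, -0.5]
finger_gap: 0.441
```

```bash
python3 st.py; python3 look.py scene s25 140 180 260 300; python3 look.py top t25 140 130 260 220
```

```text
44.55 [0.6484 0.2405 0.0973] yaw -174.29 z [-0.002 -0.001 -1.   ] F [ 0.4  0.2 -0.5] gap 37.6 j [ 0.58  0.58  0.33 -0.   -1.31 -0.48]
5.0
6.666666666666667
```

View pics/s25.png

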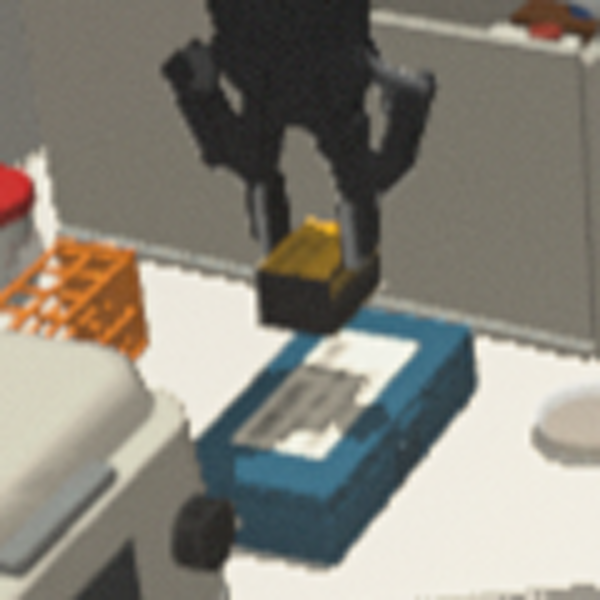

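View pics/t25.png

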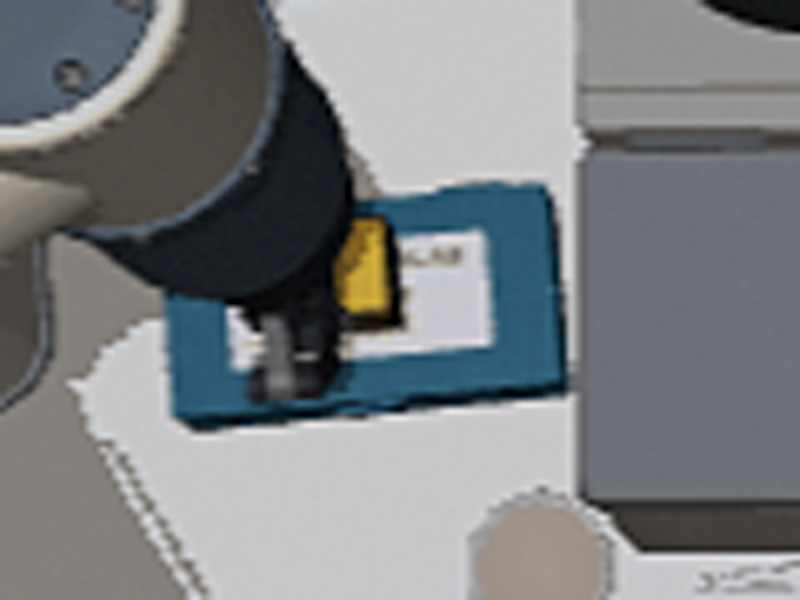

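Request:
jog_arm([
  [[-1.5, -1.5, 0, 0, 0, 0, 30], [0, 0, 6, 0, 0, 0, 30], [0, 0, 10, 0, 0, 0, 30], [0, 0, 10, 0, 0, 0, 30], [0, 0, 8, 0, 0, 0, 30], [0, 0, 6, 0, 0, 0, 30], [0, 0, 3, 0, 0, 0, 30], [0, 0, 2, 0, 0, 0, 30], [0, 0, 0, 0, 0, 0, 30], [0, 0, 0, 0, 0, 0, 30]],
])

```text
t: 45.48
tool_pos: [0.6508, 0.2396, 0.0536]
tool_rot: [[-0.995, -0.1, 0.001], [-0.1, 0.995, 0.0], [-0.001, 0.0, -1.0]]
wrist_force: [-0.1, 0.3, -0.2]
finger_gap: 0.44
```

```bash
python3 st.py; python3 look.py scene s26 140 180 260 300
```

```text
45.48 [0.6508 0.2396 0.0536] yaw -174.26 z [ 0.001  0.    -1.   ] F [-0.1  0.3 -0.2] gap 37.6 j [ 0.58  0.61  0.26  0.   -1.22 -0.48]
5.0
```

View pics/s26.png

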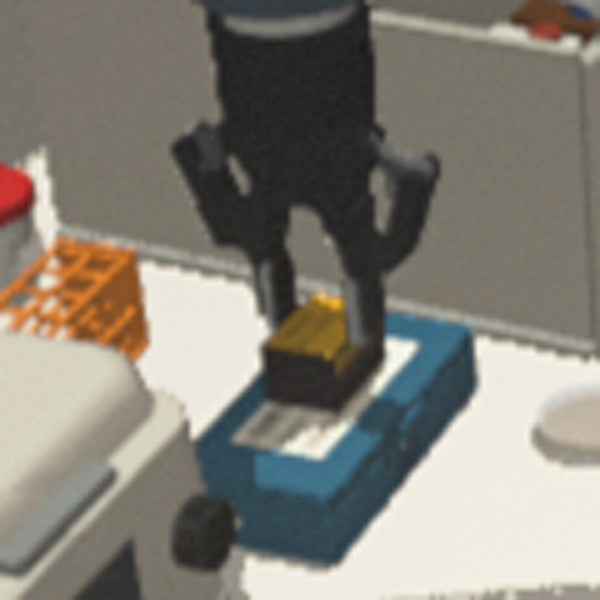

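Request:
jog_arm([
  [[0, 0, 2, 0, 0, 0, 30], [0, 0, 2, 0, 0, 0, 30], [0, 0, 1, 0, 0, 0, 30], [0, 0, 1, 0, 0, 0, 30], [0, 0, 0.5, 0, 0, 0, 30], [0, 0, 0, 0, 0, 0, 30], [0, 0, 0, 0, 0, 0, 30], [0, 0, 0, 0, 0, 0, 30], [0, 0, 0, 0, 0, 0, 30], [0, 0, 0, 0, 0, 0, 30]],
])

```text
t: 46.37
tool_pos: [0.6506, 0.2395, 0.047]
tool_rot: [[-0.995, -0.1, 0.0], [-0.1, 0.995, 0.0], [-0.0, -0.0, -1.0]]
wrist_force: [-0.6, -0.4, 2.9]
finger_gap: 0.442
```

```bash
python3 st.py
```

```text
46.37 [0.6506 0.2395 0.047 ] yaw -174.27 z [ 0.  0. -1.] F [-0.6 -0.4  2.9] gap 37.7 j [ 0.58  0.62  0.25  0.   -1.21 -0.48]
```

Contact with the lid. Release, rise, back off toward the robot.

Request:
jog_arm([
  [[0, 0, 0, 0, 0, 0, 40], [0, 0, 0, 0, 0, 0, 45], [0, 0, 0, 0, 0, 0, 50], [0, 0, 0, 0, 0, 0, 56], [0, 0, 0, 0, 0, 0, 62], [0, 0, 0, 0, 0, 0, 62], [0, 0, 0, 0, 0, 0, 62], [0, 0, -5, 0, 0, 0, 62], [0, 0, -10, 0, 0, 0, 62], [0, 0, -20, 0, 0, 0, 62]],
])

```text
t: 47.2
tool_pos: [0.6492, 0.2389, 0.0804]
tool_rot: [[-0.995, -0.1, -0.004], [-0.1, 0.995, -0.002], [0.004, -0.001, -1.0]]
wrist_force: [0.5, 0.3, -0.5]
finger_gap: 0.725
```

Request:
jog_arm([
  [[0, 0, -25, 0, 0, 0, 62], [0, 0, -30, 0, 0, 0, 62], [0, 0, -30, 0, 0, 0, 62], [0, 0, -30, 0, 0, 0, 62], [0, 0, -15, 0, 0, 0, 62], [15, 0, 0, 0, 0, 0, 62], [30, 0, 0, 0, 0, 0, 62], [35, 0, 0, 0, 0, 0, 62], [35, 0, 0, 0, 0, 0, 62], [35, 0, 0, 0, 0, 0, 62]],
])

```text
t: 48.03
tool_pos: [0.5, 0.2241, 0.2127]
tool_rot: [[-0.995, -0.1, 0.001], [-0.1, 0.995, 0.001], [-0.001, 0.001, -1.0]]
wrist_force: [0.0, 1.4, 0.6]
finger_gap: 0.723
```

Request:
jog_arm([
  [[35, 0, 0, 0, 0, 0, 62], [35, 0, 0, 0, 0, 0, 62], [30, 0, 0, 0, 0, 0, 62], [15, 0, 0, 0, 0, 0, 62], [5, 0, 0, 0, 0, 0, 62], [0, 0, 0, 0, 0, 0, 62], [0, 0, 0, 0, 0, 0, 62], [0, 0, 0, 0, 0, 0, 62], [0, 0, 0, 0, 0, 0, 62], [0, 0, 0, 0, 0, 0, 62]],
])

```text
t: 48.87
tool_pos: [0.3826, 0.2125, 0.2114]
tool_rot: [[-0.995, -0.099, -0.0], [-0.099, 0.995, -0.001], [0.001, -0.001, -1.0]]
wrist_force: [-0.3, -0.1, -0.6]
finger_gap: 0.729
```

```bash
python3 st.py; python3 look.py scene s27 150 140 370 300; python3 look.py top t27 140 130 260 220;python3 look.py top t27b 220 195 400 265
```

```text
48.87 [0.3826 0.2125 0.2114] yaw -174.32 z [-0.    -0.001 -1.   ] F [-0.3 -0.1 -0.6] gap 62.3 j [ 0.87  0.03 -0.16  0.   -1.38 -0.77]
3.6363636363636362
6.666666666666667
4.444444444444445
```

View pics/s27.png

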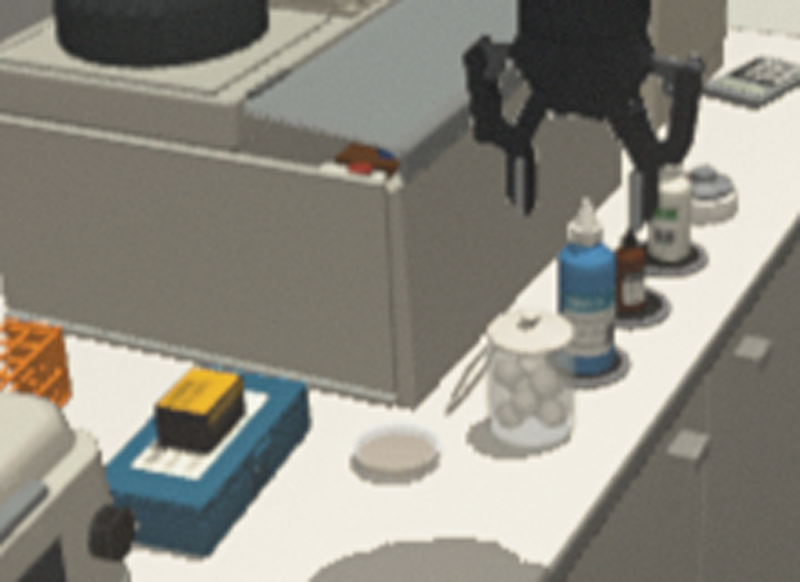

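View pics/t27.png

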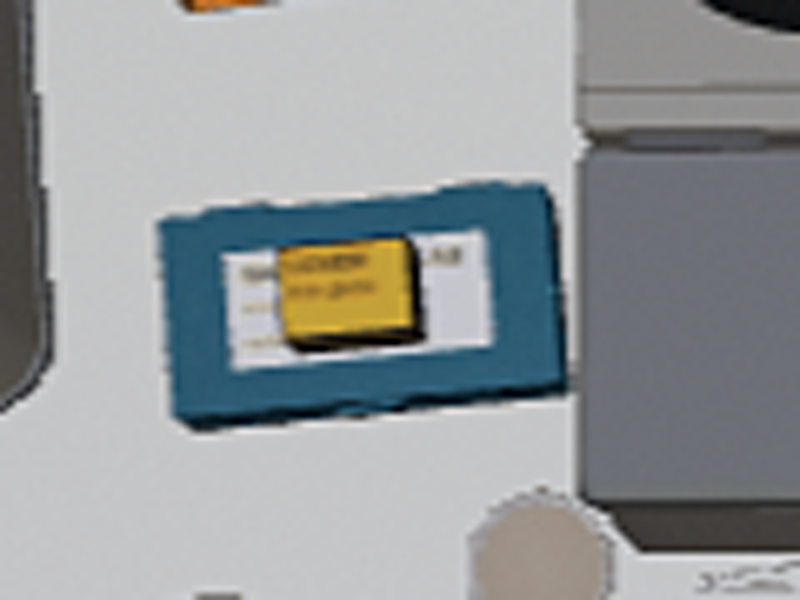

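View pics/t27b.png

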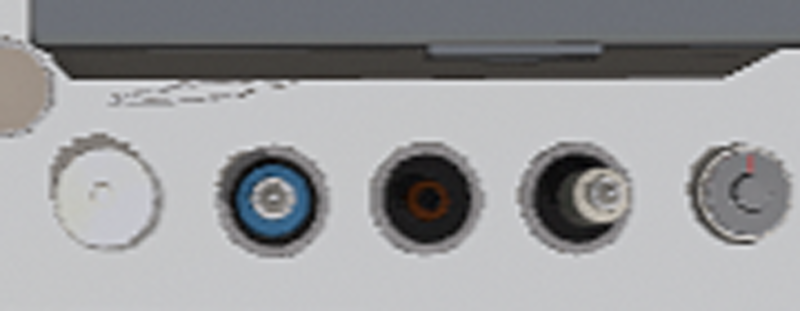

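Run:
```python
from h import *
c=np.load('t27.npz');f=6.6667
P=lambda u,v,z:cast(c,140+u/f-.5,130+v/f-.5,z)
K=np.array([P(*p,.073) for p in((277,250),(410,237),(413,328),(287,343))]);print(K.mean(0).round(4));d=K[0]-K[1]+K[3]-K[2];print('long dir deg',np.degrees(np.arctan2(-d[0],d[1])))
L=np.array([P(*p,.041) for p in((160,220),(545,185),(565,385),(175,415))]);print(L.mean(0).round(4));d=L[0]-L[1]+L[3]-L[2];print(np.degrees(np.arctan2(-d[0],d[1])))
```

```text
[0.6491 0.2391 0.073 ]
long dir deg 6.61613842151129
[0.6499 0.2389 0.041 ]
5.2154340307934985
```

Box centred within about 1 mm and aligned within about 1.5°. Handing in.

Run:
```python
from bench import ctrl
print(ctrl.close_job())
```

```text
the job is handed in; nothing more can be done
None
```

The bench is set out as asked and the job is handed in. It took about 49 s of the 128 s allowed, and the hand-in gave no verdict. In the order asked, I placed:
- **Spray bottle:** on the left coaster, next to the cotton jar.
- **Stain bottle:** on the right coaster, next to the timer.
- **Oil bottle:** on the middle coaster.
- **Cover-glass box:** flat on the slide box's lid.

**Last checks:**
- **Pictures:** all three bottles stand upright on their coasters and nothing is knocked over.
- **Spray bottle:** it measures about 2–3 mm off its coaster's centre.
- **Stain bottle:** it measures about 4 mm off centre by its shoulder and nozzle.
- **Oil bottle:** it looks centred from above; I did not measure it.
- **Cover-glass box:** it measures about 1 mm off the lid's centre, with its long side within about 1.5° of the slide box's.
- **Arm and forces:** the arm is clear of everything. Wrist-force readings at the ends of the moves stayed under 6 N.

**Checks that disagreed:**
- **Stain bottle:** the visible edge of its foot in the top view suggests up to about 7 mm off centre. The scene view shows about 3 mm, in a different direction.
- **Scene camera:** it showed the gripper several pixels (about 10–20 mm) higher than the robot's own position reading, so I relied on the top view and the finger opening for the grasps.

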